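# Change the cutter on a key machine's spindle

## Task

The key machine's spindle stands upright in its bench holder and its dark cutter is worn: change it for the gold one. Lift off the loosened nut, then the blue spacer, and lay both flat, side by side, in the green parts tray; lay the worn cutter flat in the red regrind tray, then put the gold cutter on the spindle, the spacer on it and the nut on top, each fully down. Take and let go of one part at a time, set the cutters down rather than dropping them, and leave the brass padlock and the white oil bottle where they stand.

Things in the scene. Friction and masses are not known exactly. Their poses are not given: they have to be found in the camera images.
- holder: Fixed holder, spindle upright in it. Origin: centre of the underside, z up the spindle. Grey base 110 x 90 x 14 mm, grey block 62 x 56 mm to 48 mm height, cartridge dia. 46 to 75 mm, shoulder dia. 34 to 85 mm (the cutter's seat), spindle dia. 15 to 132 mm, then a taper to a 5 mm tip at 145 mm. Undersides of cutter, spacer and nut stand 85, 94 and 112 mm over the origin, at start and end.
- nut: Loose bright steel hexagon nut, 27 mm across the flats, 14 mm high, bore 19 mm, 45 g or so. Already run off its thread: it lifts straight off and slides straight on. Origin: centre of its underside; z is its axis, x is square to one pair of flats. At the start it is the topmost part on the spindle.
- spacer: Loose blue ring, outside dia. 40 mm, 18 mm high, bore 19 mm, about 40 g. Origin: centre of its underside, z its axis. At the start it is on the spindle between nut and worn cutter.
- worn_cutter: Loose dark steel toothed disc with missing teeth, outside dia. 60 mm, 9 mm thick, bore 19 mm, about 170 g. Origin: centre of its underside, z its axis. At the start it is on the spindle's shoulder, under the spacer.
- new_cutter: Loose gold-coloured toothed disc, same size as the worn cutter (dia. 60 mm, 9 mm thick, bore 19 mm, about 170 g). Origin: centre of its underside, z its axis. At the start it lies on the wooden cutter block, its underside 30 mm above the counter.
- cutter_block: Fixed wooden storage block: foot 80 x 80 x 6 mm, post 46 x 46 mm up to 30 mm, on it a round dowel of dia. 14 mm and 13 mm height that stands loosely in the gold cutter's bore. Origin: centre of the underside.
- parts_tray: Fixed green open tray, 130 mm along its x, 180 mm along its y, 20 mm high, walls and floor 4 mm thick. Origin: centre of the underside. Empty at the start; nut and spacer are laid in it side by side for the time being.
- regrind_tray: Fixed red open tray, 150 x 150 mm, 24 mm high, walls and floor 4 mm thick. Origin: centre of the underside. Empty at the start; final place of the worn cutter.
- padlock: Loose brass padlock standing upright, 20 x 40 mm, 59 mm high with its shackle. A bystander to be left alone. Origin: centre of the underside.
- oiler: Loose white oil bottle with orange cap, dia. 42 mm, 105 mm high, upright. A bystander to be left alone. Origin: centre of the underside.
Mind the look-alikes: they are no part of the job. Several things look just like the cutter_block: the one meant starts farthest from the robot's base.

How it is judged:
By the outcome, as a careful person would: the job done as asked, in the order asked, and still so for the second after the job is handed in, with the robot touching nothing.
It also fails if it takes over 144 s, if anything falls off the work surface, if the arm or the gripper's body presses on something with over 40 N, if the wrist force passes 120 N, or if a joint passes its speed limit or range.

## Robot

A 6-joint arm with a two-finger parallel gripper is mounted at the origin on the work surface. World frame = base frame: x ahead of the robot, y to its left, z up, the work surface at z = 0. Lengths are in mm, angles in degrees, forces in N, time in s.
With the tool pointing down it reaches from about 350 to 850 mm from the base axis. Payload 8.1 kg.
Tool frame: the origin (TCP) lies midway between the tips of the shut fingers; the grasp point (between the pads) lies hold_point_z behind it (hold_point_z is the distance from the TCP to the grasp point, in mm); z points along the fingers, x is the direction in which the jaws open and shut, and the axes are right-handed (so a half turn about z gives the same grasp; the last joint's range is limited). The gripper opens to 85 mm and grips with 20 to 120 N. Pads are 22 mm wide; open, the fingers measure 114 mm over their backs; the gripper's body (76 mm by 85 mm) begins 54 mm behind the grasp point. The pads swing forward as they close: fully open they stand 13 mm farther back than shut.
Start: joints at [66.841, 7.471, 85.268, -0, 87.261, -4.893], TCP at [188.035, 569.779, 231.292] pointing down, gripper open.
Joint ranges: [-169.43, 169.43], [-51.17, 129.36], [1.28, 143.12], [-76.62, 256.62], [0, 156.53], [-152.29, 152.29]. Speed limits (degrees/s): [136.94, 136.94, 159.86, 180, 180, 180].

## Interface

Orientations are given as [roll, pitch, yaw] about the fixed x, y, z axes, in that order (R = Rz(yaw) Ry(pitch) Rx(roll)).
In Python, from bench import * gives the robot as it stands.
- The arm moves only by the shell command python3 -m pendant 'ROWS' [OPENING] [FORCE]. ROWS is JSON, a list that holds one entry, the list of rows, each a list of 4 numbers: the shift along the tool's x, y, z normalised to -1 to 1, where 1 is 0.02 m, then the turn about the tool's z normalised to -1 to 1, where 1 is 0.08 rad. A call has exactly 10 rows; each row shifts and turns the pose as measured when the row begins, along the tool's axes as they then stand; what a row does not reach is not made up. A row lasts 1/12 s, in which the tool goes at most 41.7 mm and 7.16 degrees, less where a joint would pass 70% of its speed; a pose out of reach is approached as far as the arm can. A call with a number of a shift or a turn outside -1 to 1 is refused whole. A call with a gripper value outside its range is refused whole. OPENING is the gripper's target within -1 to 1 (fully open at 1, half-way at 0, shut at -1), set as the call begins (- or left out, the last holds). The fingers move at their own pace and stop on an object; FORCE is the grip in N (left out, the last holds). Time passes only in rows, so rows that do not move let the fingers close, or fill a call up. It gives the time, the measured TCP pose, the force and the opening at its end, in the units of the state.
- sense(): the state, without advancing time (a new reading comes with each control period).
- snapshot(name): name is "scene" or "top" or "wrist"; returns the picture (400x640x3 uint8, red, green, blue); there is no depth.
- calibration(name): a dict with "mtx" (3x3 intrinsics, pixels), "D" ([k1, k2, p1, p2, k3] as OpenCV has them; the pictures are not rectified), "world_to_cam" (4x4, takes a point from world to camera coordinates); the wrist camera has in their place "hand_eye" (4x4, takes a point from camera to tool coordinates, whose origin is the TCP and whose axes are the tool frame's). Camera axes: x right, y down, z forward; pixel columns grow to the right and rows downward; lengths in mm; the calibration is good to about 2 mm. A picture is of the moment at which its call begins: read the wrist's pose just before it. calibration takes no time and is no camera call.
- hand_in(): hands the job in, once; it reports no verdict.
The state is a dict: "time": time; "joint_pos": joint angles; "qd": joint speeds; "joint_efforts": joint torques, N m; "tool_pos": TCP position; "tcp_rot": TCP orientation; "ft_force": force on the tool from outside, world axes, zero at the start; "wrist_torque": the same for the moment, N m; "finger_gap": finger opening in mm.
Only numpy, scipy, OpenCV 4.12 (cv2) and the standard library are available. Lean on these libraries where they do the work, as an engineer would, in place of code of your own. Each camera call takes 0.05 s, during which the arm holds its last target.

## Working session

There is one attempt and no reset: what is moved stays moved. The work goes in short steps, Python scripts to look and compute and a shell command to move; the robot and the scene stay as the last step left them, time stands still between calls to the robot, and variables do not carry over. Pictures are saved under pics/ and viewed, and the job is handed in when it is done.

```bash
mkdir -p pics; ls
python3 - <<'E'
from bench import *
import cv2,numpy as np
s=sense();print(s)
for n in["scene","top","wrist"]:
    im=snapshot(n);cv2.imwrite(f"pics/{n}0.png",im[:,:,::-1])
    c=calibration(n);print(n,{k:np.round(np.array(v),4).tolist() for k,v in c.items()})
E
```

```text
pics
{'time': 0.0, 'joint_pos': array([ 6.68410950e+01,  7.51513211e+00,  8.53277742e+01,  5.34929265e-04,
        8.72595769e+01, -4.89336588e+00]), 'qd': array([ 0.05125963, -0.06999462, -0.04190118, -0.04243828,  0.00495824,
        0.02464883]), 'joint_efforts': array([-1.99151182e-03, -5.69406009e+01, -5.00541580e+01, -2.73680489e-04,
        1.51780603e-02, -1.84620848e-05]), 'tool_pos': array([187.82448658, 569.29182927, 230.25858061]), 'tcp_rot': array([-1.79990726e+02,  1.02064138e-01,  7.17344431e+01]), 'ft_force': array([-0.12240745, -0.59275064,  0.02875699]), 'wrist_torque': array([-0.01726532,  0.00519868, -0.0026779 ]), 'finger_gap': 85.55809290450398}
scene {'mtx': [[374.7586, 0.0, 317.3776], [0.0, 374.7586, 206.2275], [0.0, 0.0, 1.0]], 'D': [-0.021, 0.0, 0.0, 0.0, 0.0], 'world_to_cam': [[0.9024, 0.431, -0.0039, -434.4157], [0.2603, -0.5522, -0.792, -39.955], [-0.3435, 0.7137, -0.6105, 1215.5931], [0.0, 0.0, 0.0, 1.0]]}
top {'mtx': [[407.3511, 0.0, 314.1696], [0.0, 407.3511, 199.8025], [0.0, 0.0, 1.0]], 'D': [-0.0214, 0.0, 0.0, 0.0, 0.0], 'world_to_cam': [[-0.0029, -1.0, 0.0009, 19.3604], [-0.9903, 0.0027, -0.1388, 490.4643], [0.1388, -0.0012, -0.9903, 1066.0524], [0.0, 0.0, 0.0, 1.0]]}
wrist {'mtx': [[329.0089, 0.0, 317.4944], [0.0, 329.0089, 200.499], [0.0, 0.0, 1.0]], 'D': [0.0122, 0.0, 0.0, 0.0, 0.0], 'hand_eye': [[1.0, -0.0012, -0.0003, 0.5016], [0.0012, 0.966, 0.2587, -65.6124], [-0.0, -0.2587, 0.966, -141.2474], [0.0, 0.0, 0.0, 1.0]]}
```

View pics/scene0.png

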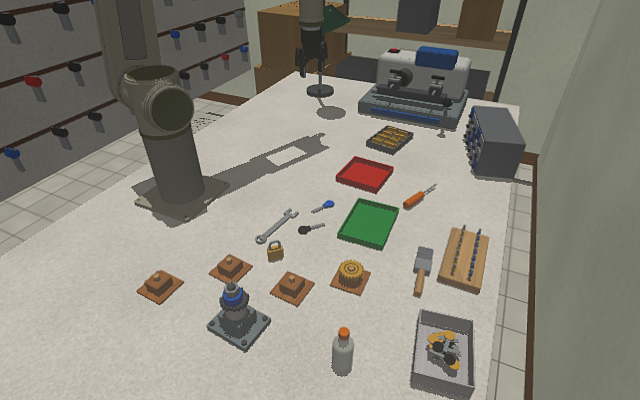

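View pics/top0.png

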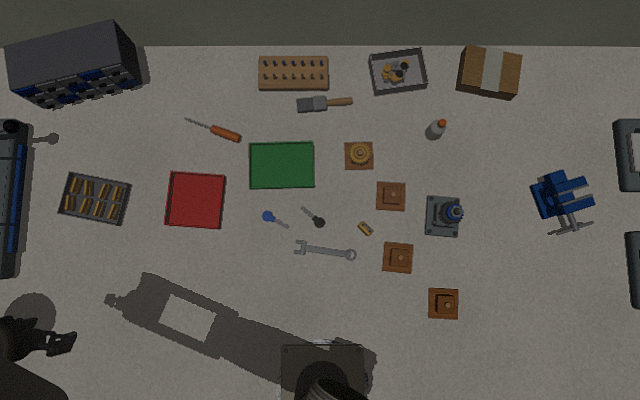

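View pics/wrist0.png

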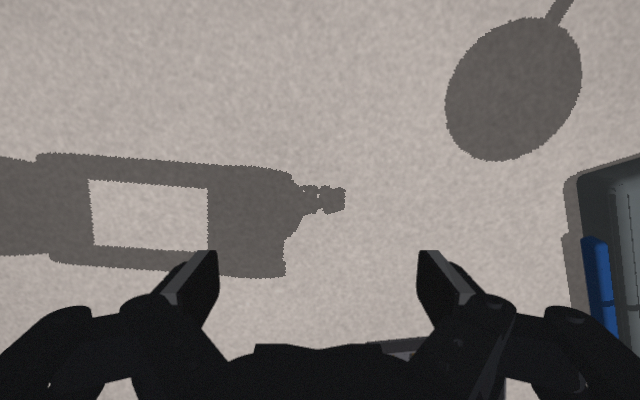

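```bash
cat > h.py <<'E'
from bench import *
import bench
import cv2,numpy as np
from scipy.spatial.transform import Rotation as Ro
def cam(name,s=None):
    c=calibration(name);K=np.array(c["mtx"]);D=np.array(c["D"])
    if "world_to_cam" in c: T=np.linalg.inv(np.array(c["world_to_cam"]))
    else:
        s=s or sense();B=np.eye(4);B[:3,:3]=Ro.from_euler('xyz',s["tcp_rot"],degrees=True).as_matrix();B[:3,3]=s["tool_pos"]
        T=B@np.array(c["hand_eye"])
    return K,D,T
def ray(cm,uv):
    K,D,T=cm
    p=cv2.undistortPoints(np.array(uv,float).reshape(-1,1,2),K,D).reshape(-1,2)
    d=np.c_[p,np.ones(len(p))]@T[:3,:3].T
    return T[:3,3],d
def onz(cm,uv,z):
    o,d=ray(cm,uv); return o+d*((z-o[2])/d[:,2])[:,None]
def proj(cm,P):
    K,D,T=cm;W=np.linalg.inv(T)
    return cv2.projectPoints(np.array(P,float).reshape(-1,1,3),cv2.Rodrigues(W[:3,:3])[0],W[:3,3],K,D)[0].reshape(-1,2)
def tri(c1,u1,c2,u2):
    (o1,d1),(o2,d2)=ray(c1,[u1]),ray(c2,[u2]);d1=d1[0];d2=d2[0]
    t=np.linalg.lstsq(np.c_[d1,-d2],o2-o1,rcond=None)[0]
    a=o1+d1*t[0];b=o2+d2*t[1];return (a+b)/2,np.linalg.norm(a-b)
def togo(x,y,z,yaw=None,s=None):
    s=s or sense();B=Ro.from_euler('xyz',s["tcp_rot"],degrees=True).as_matrix()
    d=B.T@(np.array([x,y,z])-s["tool_pos"])
    r=0 if yaw is None else -((yaw-s["tcp_rot"][2]+90)%180-90)
    print("tool shift units",np.round(d/20,2),"turn units",round(np.radians(r)/.08,2),"t",round(s["time"],2),"tcp",np.round(s["tool_pos"],1),np.round(s["tcp_rot"],1),"gap",round(s["finger_gap"],1),"F",np.round(s["ft_force"],1))
def save(name,im,crop=None,k=1):
    if crop: x0,y0,x1,y1=crop; im=im[y0:y1,x0:x1]
    im=cv2.resize(im,None,fx=k,fy=k,interpolation=cv2.INTER_CUBIC)
    cv2.imwrite("pics/"+name+".png",im[:,:,::-1])
E
python3 - <<'E'
from h import *
print([k for k in dir(bench) if not k.startswith('_')], getattr(bench,'hold_point_z',None))
top=cv2.imread('pics/top0.png');sc=cv2.imread('pics/scene0.png')
T=cam("top");S=cam("scene")
hs=cv2.cvtColor(top,cv2.COLOR_BGR2HSV)
def blobs(lo,hi,n=3,mn=15,img=hs):
    m=cv2.inRange(img,np.array(lo),np.array(hi));m=cv2.morphologyEx(m,cv2.MORPH_OPEN,np.ones((2,2)))
    cs=sorted(cv2.findContours(m,0,1)[0],key=cv2.contourArea)[::-1][:n];return [c for c in cs if cv2.contourArea(c)>mn]
for nm,lo,hi,z,n in [("green",(45,80,40),(80,255,255),20,1),("red",(0,150,80),(6,255,255),24,1),("gold",(18,110,60),(32,255,255),39,4),("blue",(100,120,60),(125,255,255),112,6)]:
    for c in blobs(lo,hi,n):
        r=cv2.minAreaRect(c);P=onz(T,[r[0]],z)[0];B=onz(T,cv2.boxPoints(r),z)
        print(nm,np.round(r[0]),round(cv2.contourArea(c)),np.round(P,1),"edges",np.round(np.linalg.norm(np.diff(B,axis=0),axis=1)),"ang",np.round(np.degrees(np.arctan2(*(B[1]-B[0])[1::-1])),1))
im=cv2.resize(top[60:300,300:500],None,fx=3,fy=2.5,interpolation=cv2.INTER_CUBIC);im=cv2.resize(top[120:320,320:500],None,fx=3,fy=3,interpolation=cv2.INTER_CUBIC);cv2.imwrite('pics/tz.png',im)
cv2.imwrite('pics/sz.png',cv2.resize(sc[240:390,200:400],None,fx=4,fy=4,interpolation=cv2.INTER_CUBIC))
E
```

```text
['PlanningError', 'calibration', 'hand_in', 'hold_point_z', 'sense', 'snapshot'] 18.700000000000003
green [282. 166.] 2688 [588.7 107.8  20. ] edges [180. 130. 178.] ang -88.4
red [197. 201.] 2372 [488.8 337.8  24. ] edges [144. 137. 143.] ang -3.7
gold [360. 154.] 275 [ 615.9 -107.7   39. ] edges [55. 51. 55.] ang -90.1
gold [391.  76.] 86 [ 842.8 -198.7   39. ] edges [35. 59. 35.] ang -46.8
gold [365. 230.] 36 [ 408.3 -117.1   39. ] edges [ 9. 38.  9.] ang -48.9
gold [ 67. 203.] 21 [483. 686.  39.] edges [39.  7. 39.] ang -0.5
blue [569. 179.] 363 [ 530.1 -630.9  112. ] edges [88. 53. 88.] ang -73.7
blue [580. 206.] 218 [ 462.5 -652.8  112. ] edges [82. 21. 82.] ang -72.4
blue [ 16. 192.] 176 [500.5 777.  112. ] edges [158.  11. 158.] ang 0.0
blue [541. 202.] 136 [ 473.3 -554.9  112. ] edges [25. 88. 24.] ang -78.9
blue [567. 198.] 85 [ 482.5 -621.3  112. ] edges [40. 18. 40.] ang -73.9
blue [269. 216.] 74 [437.9 130.9 112. ] edges [30. 23. 30.] ang -90.2
```

View pics/tz.png

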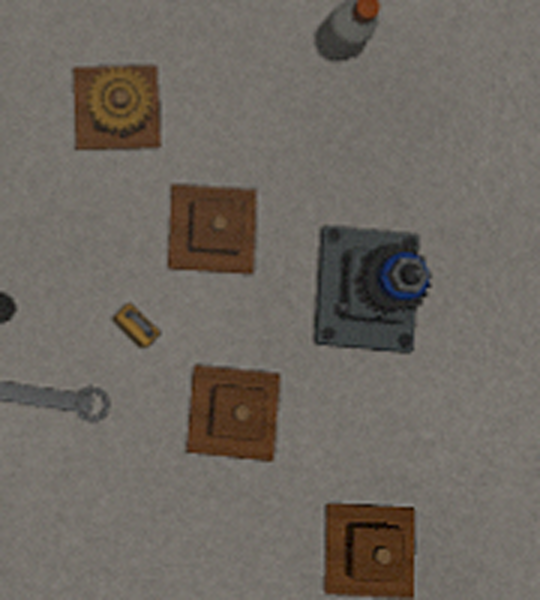

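View pics/sz.png

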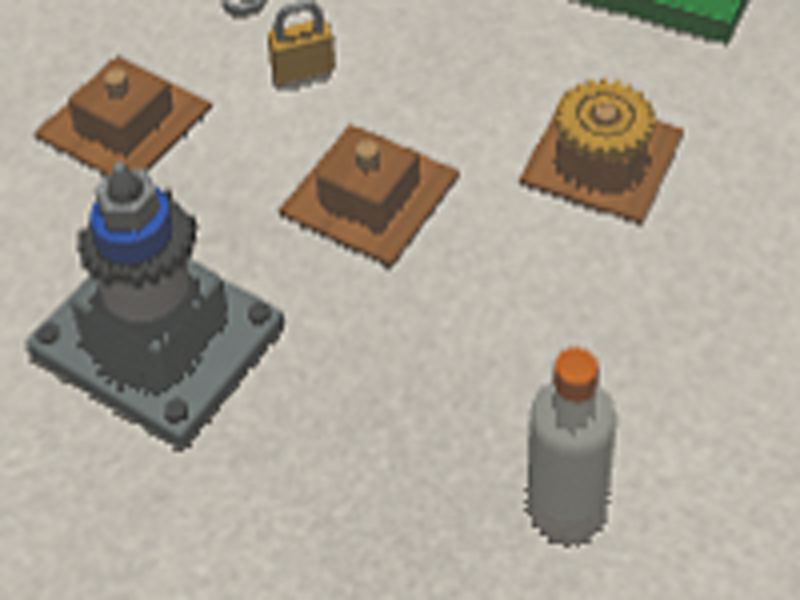

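Run:
```python
from h import *
T=cam("top");S=cam("scene")
tz=lambda u,v:(u/3+320-.33,v/3+120-.33); sz=lambda u,v:(u/4+200-.37,v/4+240-.37)
p,e=tri(T,tz(411,271),S,sz(124,168));print("tip",p,e)
print("tip@145",onz(T,[tz(411,271)],145),onz(S,[sz(124,168)],145))
base=onz(T,[tz(318,226),tz(419,235),tz(414,353),tz(315,345)],14);print("base",np.round(base,1),base.mean(0))
e=base[1]-base[0];print(np.degrees(np.arctan2(base[2]-base[1],1)[1]), np.degrees(np.arctan2((base[2]-base[1])[1],(base[2]-base[1])[0])),np.linalg.norm(np.diff(base,axis=0),axis=1))
b=onz(S,[sz(30,347),sz(182,443),sz(284,320)],14);print("sc base",np.round(b,1),(b[0]+b[2])/2)
print("dowel",onz(T,[tz(120,98)],43),onz(S,[sz(606,108)],43))
print("padlock",onz(T,[tz(137,325)],40)," oiler cap",onz(T,[tz(368,8)],105))
for q in [(220,223),(243,412),(383,555)]: print("blk",onz(T,[tz(*q)],43))
foot=onz(T,[tz(73,67),tz(158,67),tz(160,149),tz(76,150)],6);print("foot",foot.mean(0))
```

```text
tip [ 449.48712907 -329.85543765  138.64670112] 0.7667636867156924
tip@145 [[ 449.06273757 -327.35835308  145.        ]] [[ 453.28534016 -334.20402464  145.        ]]
base [[ 505.9 -289.9   14. ]
 [ 497.3 -382.9   14. ]
 [ 389.  -372.7   14. ]
 [ 396.6 -282.7   14. ]] [ 447.19848459 -332.05423026   14.        ]
84.38742416616387 174.62981506623274 [ 93.38412565 108.72705072  90.28860634]
sc base [[ 396.9 -373.9   14. ]
 [ 503.  -385.9   14. ]
 [ 511.6 -300.1   14. ]] [ 454.25481849 -337.00130868   14.        ]
dowel [[ 619.57385485 -106.38191161   43.        ]] [[ 621.47587288 -104.35543868   43.        ]]
padlock [[ 413.51981318 -118.00509222   40.        ]]  oiler cap [[ 683.30614405 -316.1410656   105.        ]]
blk [[ 504.4386707  -193.88177667   43.        ]]
blk [[ 336.66406602 -209.19251394   43.        ]]
blk [[ 213.44745715 -326.90725529   43.        ]]
foot [ 619.55067456 -107.46111005    6.        ]
```

```bash
python3 -m pendant '[[[0,0,0,1],[0,0,0,1],[0,0,0,1],[0,0,0,1],[0,0,0,1],[0,0,0,1],[0,0,0,1],[0,0,0,1],[0,0,0,1],[0,0,0,1]]]' 1 30; python3 -c "
from h import *
togo(450,-331,230,0)"
```

```text
time: 0.98
tool_pos: [186.9, 567.0, 225.6]
tcp_rot: [179.6, 0.4, 23.9]
ft_force: [0.3, -0.5, -1.0]
finger_gap: 85.4
tool shift units [-6.16 46.38  0.14] turn units 5.21 t 0.98 tcp [186.9 567.  225.6] [179.6   0.4  23.9] gap 85.4 F [ 0.3 -0.5 -1. ]
```

```bash
python3 -m pendant '[[[0.5,0.8,-0.1,1],[0.7,0.8,-0.1,1],[0.7,0.8,-0.1,1],[0.7,0.8,-0.1,1],[0.7,0.8,-0.1,1],[0.7,0.8,-0.1,0.2],[0.7,1,-0.1,0],[0.7,1,-0.1,0],[0.7,1,-0.1,0],[0.7,1,-0.1,0]]]'; python3 -c "
from h import *
togo(450,-331,230,0)"
```

```text
time: 1.82
tool_pos: [339.4, 403.1, 241.7]
tcp_rot: [179.1, 0.6, -1.1]
ft_force: [-0.1, 0.4, -0.5]
finger_gap: 85.1
tool shift units [ 6.25 36.58  1.1 ] turn units -0.24 t 1.82 tcp [339.4 403.1 241.7] [179.1   0.6  -1.1] gap 85.1 F [-0.1  0.4 -0.5]
```

```bash
python3 -m pendant '[[[0.5,1,0,0],[0.5,1,0,0],[0.5,1,0,0],[0.5,1,0,0],[0.5,1,0,0],[0.5,1,0,0],[0.5,1,0,0],[0.5,1,0,0],[0.5,1,0,0],[0.5,1,0,0]]]'; python3 -m pendant '[[[0.2,1,0,0],[0.2,1,0,0],[0.2,1,0,0],[0.2,1,0,0],[0.2,1,0,0],[0.2,1,0,0],[0.2,1,0,0],[0.2,1,0,0],[0.2,1,0,0],[0.2,1,0,0]]]';python3 -c "
from h import *
togo(450,-331,230,0)"
```

```text
time: 2.65
tool_pos: [438.2, 189.5, 241.9]
tcp_rot: [179.0, 0.7, -1.1]
ft_force: [0.1, 0.4, -0.3]
finger_gap: 85.4
time: 3.48
tool_pos: [473.9, -22.2, 242.2]
tcp_rot: [179.0, 1.0, -1.2]
ft_force: [0.1, 1.2, -0.1]
finger_gap: 85.4
tool shift units [-0.87 15.45  0.9 ] turn units -0.25 t 3.48 tcp [473.9 -22.2 242.2] [179.    1.   -1.2] gap 85.4 F [ 0.1  1.2 -0.1]
```

```bash
python3 -m pendant '[[[-0.1,1,0,0],[-0.1,1,0,0],[-0.1,1,0,0],[-0.1,1,0,0],[-0.1,1,0,0],[-0.1,1,0,0],[-0.1,1,0,0],[-0.1,1,0,0],[-0.1,1,0,-0.1],[-0.1,1,0,-0.1]]]'; python3 -m pendant '[[[0,1,0,0],[0,1,0,0],[0,0.8,0,0],[0,0.5,0,0],[0,0.2,0,0],[0,0.1,0,0],[0,0,0,0],[0,0,0,0],[0,0,0,0],[0,0,0,0]]]';python3 - <<'E'
from h import *
togo(450,-331,230,0)
s=sense();im=snapshot("wrist");save("w1",im);togo(450,-331,230,0,s)
c=cam("wrist",s);print(proj(c,[[450,-331,145],[450,-331,126],[450,-331,112]]))
E
```

```text
time: 4.32
tool_pos: [446.6, -231.4, 243.2]
tcp_rot: [179.1, 1.2, -0.2]
ft_force: [0.1, -0.6, -0.5]
finger_gap: 85.5
time: 5.15
tool_pos: [444.1, -307.5, 241.9]
tcp_rot: [179.3, 1.4, -0.4]
ft_force: [0.2, 0.5, 0.2]
finger_gap: 85.5
tool shift units [0.32 1.17 0.6 ] turn units -0.08 t 5.15 tcp [ 444.1 -307.5  241.9] [179.3   1.4  -0.4] gap 85.5 F [0.2 0.5 0.2]
tool shift units [0.32 1.17 0.6 ] turn units -0.08 t 5.15 tcp [ 444.1 -307.5  241.9] [179.3   1.4  -0.4] gap 85.5 F [0.2 0.5 0.2]
[[328.68185076 231.05085194]
 [328.51628672 222.73476566]
 [328.40799485 217.290912  ]]
```

View pics/w1.png

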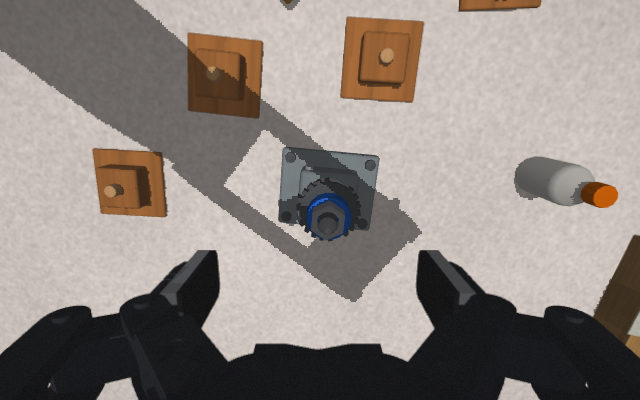

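Run:
```python
import cv2
im=cv2.imread('pics/w1.png')[130:260,260:400]
im=cv2.convertScaleAbs(im,alpha=1.8,beta=20)
cv2.imwrite('pics/w1z.png',cv2.resize(im,None,fx=4.6,fy=4.6,interpolation=cv2.INTER_CUBIC))
```

```text
(no output)
```

View pics/w1z.png

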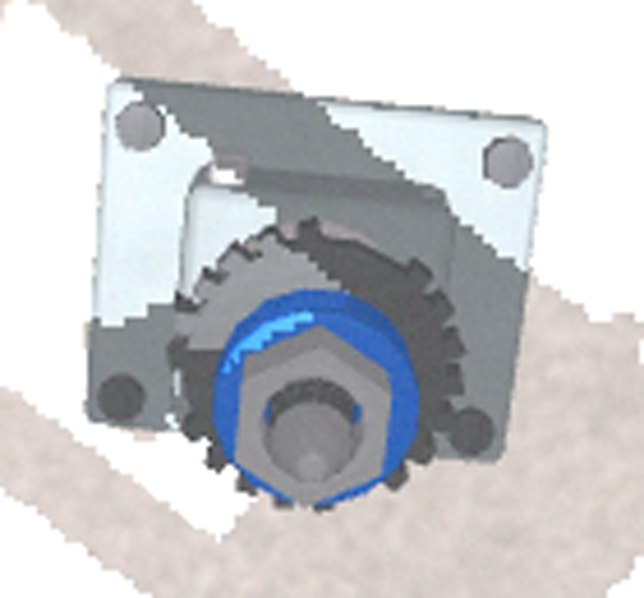

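Run:
```python
from h import *
s=sense();c=cam("wrist",s)
f=lambda u,v:(260+u/4.6-.4,130+v/4.6-.4)
P=onz(c,[f(*q) for q in [(318,325),(391,372),(385,455),(313,505),(236,460),(243,370)]],126)
print(np.round(P,1),P.mean(0)); 
for i in range(3): print(np.linalg.norm(P[i]-P[i+3]))
a=np.degrees(np.arctan2(*(P-P.mean(0)).T[1::-1]));print(np.round(a%60,1))
print("tip",onz(c,[f(312,465)],145))
togo(450,-331,200,0)
```

```text
[[ 450.2 -311.7  126. ]
 [ 463.2 -320.4  126. ]
 [ 462.3 -336.   126. ]
 [ 449.4 -345.7  126. ]
 [ 435.5 -337.   126. ]
 [ 436.9 -320.   126. ]] [ 449.59196893 -328.48130022  126.        ]
34.030944638924616
32.33184577741217
30.017621957748815
[27.8 30.9 29.4 29.3 31.2 26.2]
tip [[ 449.12646151 -330.6823863   145.        ]]
tool shift units [0.35 1.15 2.11] turn units -0.08 t 5.2 tcp [ 444.2 -307.4  242. ] [179.3   1.4  -0.3] gap 85.0 F [ 0.2 -0.2 -0.1]
```

```bash
python3 -m pendant '[[[0.2,0.6,0.8,0],[0.15,0.5,0.8,0],[0,0,1,0],[0,0,0.8,0],[0,0,0.5,0],[0,0,0,0],[0,0,0,0],[0,0,0,0],[0,0,0,0],[0,0,0,0]]]';python3 -c "
from h import *
togo(449.5,-329.8,114,0)"
```

```text
time: 6.03
tool_pos: [452.9, -329.5, 166.9]
tcp_rot: [179.0, 1.0, -0.0]
ft_force: [-0.1, -0.0, -0.2]
finger_gap: 85.2
tool shift units [-0.12 -0.03  2.65] turn units -0.01 t 6.03 tcp [ 452.9 -329.5  166.9] [179.   1.  -0.] gap 85.2 F [-0.1 -0.  -0.2]
```

```bash
python3 -m pendant '[[[-0.1,0,0.5,0],[0,0,0.6,0],[0,0,0.6,0],[0,0,0.5,0],[0,0,0.3,0],[0,0,0.1,0],[0,0,0,0],[0,0,0,0],[0,0,0,0],[0,0,0,0]]]';python3 -c "
from h import *
togo(449.5,-329.8,114,0)
save('w2',snapshot('wrist'))"
```

```text
time: 6.87
tool_pos: [449.8, -330.7, 110.0]
tcp_rot: [178.9, 1.0, -0.1]
ft_force: [0.4, -0.0, -0.3]
finger_gap: 85.2
tool shift units [-0.02 -0.04 -0.2 ] turn units -0.01 t 6.87 tcp [ 449.8 -330.7  110. ] [ 1.789e+02  1.000e+00 -1.000e-01] gap 85.2 F [ 0.4 -0.  -0.3]
```

View pics/w2.png

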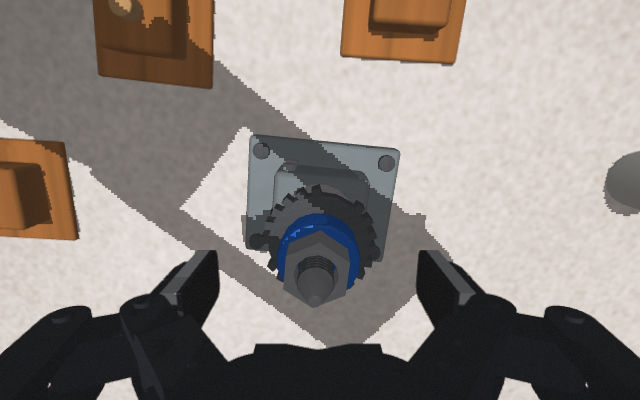

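```bash
python3 -m pendant '[[[0,0,-0.25,0],[0,0,-0.02,0],[0,0,0,0],[0,0,0,0],[0,0,0,0],[0,0,0,0],[0,0,0,0],[0,0,0,0],[0,0,0,0],[0,0,0,0]]]' -0.6 30;python3 -c "
from h import *
togo(449.5,-329.8,114,0)"
```

```text
time: 7.75
tool_pos: [451.2, -331.7, 118.6]
tcp_rot: [178.8, 0.8, -0.0]
ft_force: [-0.2, 0.6, 0.2]
finger_gap: 25.9
tool shift units [-0.08 -0.1   0.23] turn units -0.01 t 7.75 tcp [ 451.2 -331.7  118.6] [178.8   0.8  -0. ] gap 25.9 F [-0.2  0.6  0.2]
```

```bash
python3 -m pendant '[[[0,0,0,0],[0,0,-0.3,0],[0,0,-0.5,0],[0,0,-0.7,0],[0,0,-0.8,0],[0,0,-0.8,0],[0,0,-0.6,0],[0,0,-0.2,0],[0,0,0,0],[0,0,0,0]]]' -0.7 50;python3 - <<'E'
from h import *
s=sense();im=snapshot('wrist')
togo(588,150,120,0)
save('w3',im)
T=cam("top");top=cv2.imread('pics/top0.png');hs=cv2.cvtColor(top,cv2.COLOR_BGR2HSV)
m=cv2.inRange(hs,(45,80,40),(80,255,255));print(cv2.boundingRect(m))
u=onz(T,[[249,144],[312,142],[314.5,187.5],[251,189]],20);print(np.round(u,1),u.mean(0))
E
```

```text
time: 8.58
tool_pos: [451.9, -329.7, 203.3]
tcp_rot: [178.8, 0.8, -0.1]
ft_force: [-0.0, 1.4, 0.3]
finger_gap: 25.3
tool shift units [  6.85 -24.07   3.55] turn units -0.01 t 8.63 tcp [ 451.8 -329.6  203. ] [ 1.788e+02  9.000e-01 -1.000e-01] gap 25.3 F [ 0.2  0.1 -0.7]
(249, 141, 65, 48)
[[650.3 199.5  20. ]
 [655.5  23.6  20. ]
 [526.6  17.   20. ]
 [523.  191.4  20. ]] [588.8648001  107.86340477  20.        ]
```

View pics/w3.png

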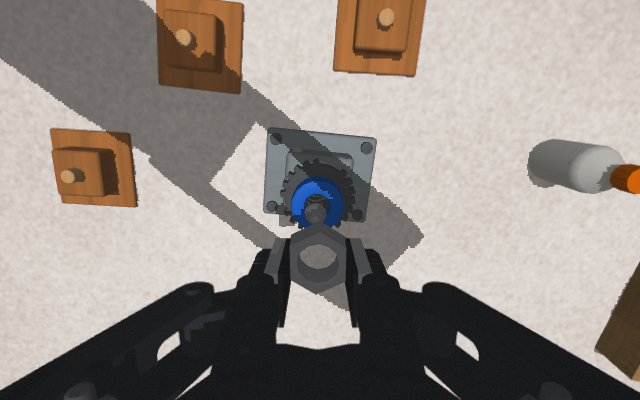

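```bash
python3 -m pendant '[[[0.3,-0.8,0,0],[0.3,-1,0,0],[0.3,-1,0,0],[0.3,-1,0,0],[0.3,-1,0,0],[0.3,-1,0,0],[0.3,-1,0,0],[0.3,-1,0,0],[0.3,-1,0,0],[0.3,-1,0,0]]]'; python3 -m pendant '[[[0.3,-1,0,0],[0.3,-1,0,0],[0.3,-1,0,0],[0.3,-1,0,0],[0.3,-1,0,0],[0.3,-1,0,0],[0.3,-1,0,0],[0.3,-1,0,0],[0.3,-1,0,0],[0.3,-1,0,0]]]';python3 -c "
from h import *
togo(589,148,120,0)"
```

```text
time: 9.47
tool_pos: [507.6, -127.2, 185.8]
tcp_rot: [179.2, 1.8, -0.5]
ft_force: [0.1, -0.9, -0.8]
finger_gap: 25.5
time: 10.3
tool_pos: [563.8, 83.7, 167.0]
tcp_rot: [179.3, 2.9, -0.5]
ft_force: [0.3, -0.8, -0.9]
finger_gap: 25.0
tool shift units [ 1.35 -3.25  2.24] turn units -0.11 t 10.3 tcp [563.8  83.7 167. ] [179.3   2.9  -0.5] gap 25.0 F [ 0.3 -0.8 -0.9]
```

```bash
python3 -m pendant '[[[0.4,-0.9,0.1,0],[0.4,-0.9,0.1,0],[0.3,-0.7,0.2,0],[0.1,-0.3,0.2,0],[0,0,0.5,0],[0,0,0.5,0],[0,0,0.3,0],[0,0,0.1,0],[0,0,0,0],[0,0,0,0]]]'; python3 -c "
from h import *
togo(589,148,12,0);save('w4',snapshot('wrist'))"
```

```text
time: 11.13
tool_pos: [580.3, 142.1, 111.2]
tcp_rot: [179.1, 3.8, -0.4]
ft_force: [0.8, 0.4, -0.6]
finger_gap: 25.1
tool shift units [ 0.76 -0.37  4.92] turn units -0.08 t 11.13 tcp [580.3 142.1 111.2] [179.1   3.8  -0.4] gap 25.1 F [ 0.8  0.4 -0.6]
```

View pics/w4.png

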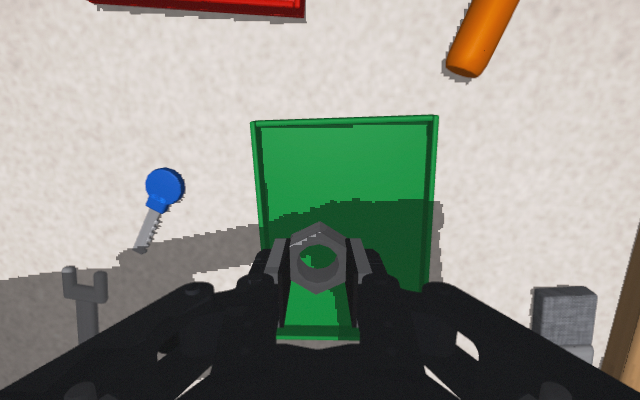

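```bash
python3 -m pendant '[[[0.2,-0.1,0.5,0],[0.2,-0.1,0.7,0],[0.1,-0.1,0.8,0],[0.1,0,0.8,0],[0.1,0,0.6,0],[0,0,0.3,0],[0,0,0,0],[0,0,0,0],[0,0,0,0],[0,0,0,0]]]'; python3 -c "
from h import *
togo(589,148,12,0)"
```

```text
time: 12.02
tool_pos: [593.4, 146.9, 31.7]
tcp_rot: [179.2, 3.5, -0.5]
ft_force: [-0.6, -0.7, 0.3]
finger_gap: 24.8
tool shift units [-0.16 -0.07  1.  ] turn units -0.1 t 12.02 tcp [593.4 146.9  31.7] [179.2   3.5  -0.5] gap 24.8 F [-0.6 -0.7  0.3]
```

```bash
python3 -m pendant '[[[-0.1,0,0.3,0],[0,0,0.3,0],[0,0,0.15,0],[0,0,0.1,0],[0,0,0.1,0],[0,0,0.05,0],[0,0,0,0],[0,0,0,0],[0,0,0,0],[0,0,0,0]]]'; python3 -c "
from h import *
togo(589,148,12,0)"
```

```text
time: 12.85
tool_pos: [591.9, 147.0, 12.8]
tcp_rot: [179.2, 3.2, -0.5]
ft_force: [0.3, 0.6, 0.0]
finger_gap: 25.2
tool shift units [-0.14 -0.05  0.05] turn units -0.1 t 12.85 tcp [591.9 147.   12.8] [179.2   3.2  -0.5] gap 25.2 F [0.3 0.6 0. ]
```

```bash
python3 -m pendant '[[[0,0,0.08,0],[0,0,0.08,0],[0,0,0.05,0],[0,0,0,0],[0,0,0,0],[0,0,0,0],[0,0,0,0],[0,0,0,0],[0,0,0,0],[0,0,0,0]]]'; python3 -c "
from h import *
togo(589,148,12,0)"
```

```text
time: 13.68
tool_pos: [592.8, 147.2, 11.2]
tcp_rot: [179.3, 3.1, -0.5]
ft_force: [0.3, 1.0, 1.3]
finger_gap: 25.3
tool shift units [-0.19 -0.04 -0.03] turn units -0.1 t 13.68 tcp [592.8 147.2  11.2] [179.3   3.1  -0.5] gap 25.3 F [0.3 1.  1.3]
```

```bash
python3 -m pendant '[[[0,0,0.05,0],[0,0,0,0],[0,0,0,0],[0,0,0,0],[0,0,-0.1,0],[0,0,-0.4,0],[0,0,-0.7,0],[0,0,-1,0],[0,0,-1,0],[0,0,-1,0]]]' 0.06; python3 -c "
from h import *
togo(450,-330.5,200,0);save('w5',snapshot('wrist'))"
```

```text
time: 14.52
tool_pos: [593.4, 147.6, 94.7]
tcp_rot: [179.2, 3.7, -0.5]
ft_force: [0.3, -0.2, -0.2]
finger_gap: 45.3
tool shift units [-7.3  24.03 -4.46] turn units -0.1 t 14.52 tcp [593.4 147.6  94.7] [179.2   3.7  -0.5] gap 45.3 F [ 0.3 -0.2 -0.2]
```

View pics/w5.png

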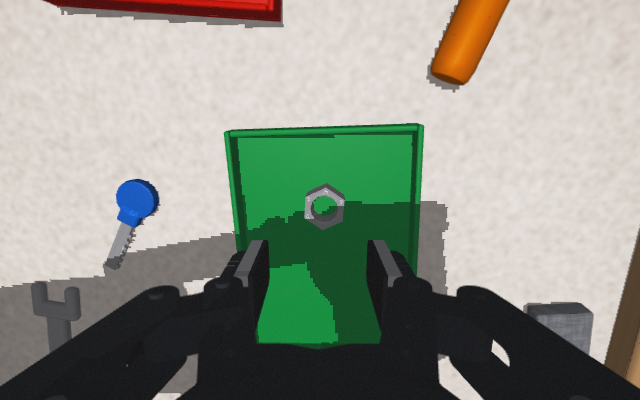

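```bash
python3 -m pendant '[[[-0.3,0.5,-1,0],[-0.3,1,-1,0],[-0.3,1,-0.8,0],[-0.3,1,-0.7,0],[-0.3,1,-0.3,0],[-0.3,1,-0.2,0],[-0.3,1,-0.1,0],[-0.3,1,0,0],[-0.3,1,0,0],[-0.3,1,0,0]]]' 0.5 30; python3 -m pendant '[[[-0.3,1,0,0],[-0.3,1,0,0],[-0.3,1,0,0],[-0.3,1,0,0],[-0.3,1,0,0],[-0.3,1,0,0],[-0.3,1,0,0],[-0.3,1,0,0],[-0.3,1,0,0],[-0.3,1,0,0]]]';python3 -c "
from h import *
togo(450,-330.5,200,0)"
```

```text
time: 15.4
tool_pos: [544.0, -43.8, 211.4]
tcp_rot: [179.3, 1.8, -0.1]
ft_force: [-0.6, 0.2, 0.3]
finger_gap: 64.1
time: 16.23
tool_pos: [482.2, -254.3, 231.8]
tcp_rot: [178.9, 0.8, -0.1]
ft_force: [0.4, 0.3, -0.5]
finger_gap: 63.8
tool shift units [-1.59  3.78  1.68] turn units -0.01 t 16.23 tcp [ 482.2 -254.3  231.8] [ 1.789e+02  8.000e-01 -1.000e-01] gap 63.8 F [ 0.4  0.3 -0.5]
```

```bash
python3 -m pendant '[[[-0.4,1,0.2,0],[-0.4,1,0.3,0],[-0.4,0.9,0.4,0],[-0.2,0.4,0.3,0],[0,0,0.2,0],[0,0,0,0],[0,0,0,0],[0,0,0,0],[0,0,0,0],[0,0,0,0]]]';python3 - <<'E'
from h import *
s=sense();im=snapshot("wrist");togo(450,-330.5,96,0,s)
save('w6',im)
hs=cv2.cvtColor(im[:,:,::-1].copy(),cv2.COLOR_BGR2HSV)
print(proj(cam("wrist",s),[[450,-330.5,145],[450,-330.5,112]]))
E
```

```text
time: 17.07
tool_pos: [454.2, -325.6, 214.5]
tcp_rot: [178.5, 0.2, -0.2]
ft_force: [-0.3, 0.7, 0.4]
finger_gap: 63.5
tool shift units [-0.19  0.08  5.93] turn units -0.04 t 17.07 tcp [ 454.2 -325.6  214.5] [178.5   0.2  -0.2] gap 63.5 F [-0.3  0.7  0.4]
[[311.79644831 218.39030781]
 [312.66886828 203.9319555 ]]
```

View pics/w6.png

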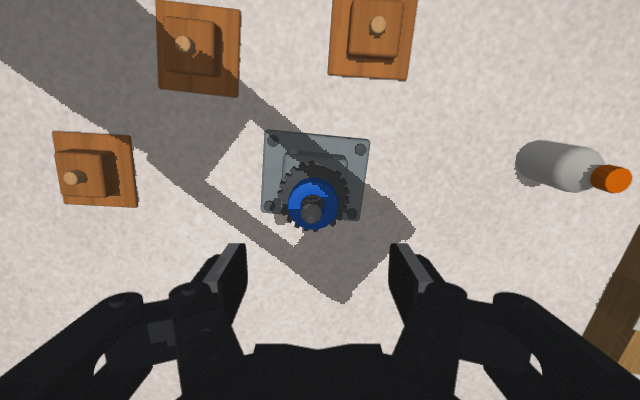

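```bash
python3 -m pendant '[[[-0.1,0,0.7,0],[-0.1,0.05,0.9,0],[0,0,0.9,0],[0,0,0.9,0],[0,0,0.9,0],[0,0,0.6,0],[0,0,0.2,0],[0,0,0,0],[0,0,0,0],[0,0,0,0]]]';python3 -c "
from h import *
togo(450,-330.5,97,0)"
```

```text
time: 17.95
tool_pos: [454.5, -328.0, 113.4]
tcp_rot: [178.2, -0.2, 0.2]
ft_force: [-0.1, -0.9, -0.1]
finger_gap: 63.8
tool shift units [-0.23  0.1   0.82] turn units 0.04 t 17.95 tcp [ 454.5 -328.   113.4] [178.2  -0.2   0.2] gap 63.8 F [-0.1 -0.9 -0.1]
```

```bash
python3 -m pendant '[[[-0.15,0.05,0.3,0],[-0.1,0.05,0.3,0],[0,0,0.12,0],[0,0,0,0],[0,0,0,0],[0,0,0,0],[0,0,0,0],[0,0,0,0],[0,0,0,0],[0,0,0,0]]]';python3 -c "
from h import *
togo(450,-330.5,97,0)"
```

```text
time: 18.78
tool_pos: [451.2, -332.8, 102.0]
tcp_rot: [177.9, -0.5, 0.2]
ft_force: [0.6, 0.5, -0.0]
finger_gap: 64.3
tool shift units [-0.06 -0.12  0.24] turn units 0.03 t 18.78 tcp [ 451.2 -332.8  102. ] [177.9  -0.5   0.2] gap 64.3 F [ 0.6  0.5 -0. ]
```

```bash
python3 -m pendant '[[[-0.05,-0.1,0.2,0],[0,0,0.05,0],[0,0,0,0],[0,0,0,0],[0,0,0,0],[0,0,0,0],[0,0,0,0],[0,0,0,0],[0,0,0,0],[0,0,0,0]]]' -0.4 30;python3 -c "
from h import *
togo(450,-330.5,97,0)"
```

```text
time: 19.62
tool_pos: [450.6, -331.1, 97.3]
tcp_rot: [177.9, -0.5, 0.2]
ft_force: [-0.2, 0.4, 0.8]
finger_gap: 38.3
tool shift units [-0.03 -0.03  0.01] turn units 0.04 t 19.62 tcp [ 450.6 -331.1   97.3] [177.9  -0.5   0.2] gap 38.3 F [-0.2  0.4  0.8]
```

```bash
python3 -m pendant '[[[0,0,-0.3,0],[0,0,-0.5,0],[0,0,-0.7,0],[0,0,-0.8,0],[0,0,-0.8,0],[0,0,-0.8,0],[0,0,-0.8,0],[0.1,-0.3,-0.3,0],[0.3,-0.8,-0.1,0],[0.3,-1,0,0]]]' -0.5 50;python3 -c "
from h import *
togo(591,65,120,0);save('w7',snapshot('wrist'))"
```

```text
time: 20.45
tool_pos: [462.4, -286.0, 207.2]
tcp_rot: [177.8, -0.6, -0.1]
ft_force: [0.3, 0.2, -0.7]
finger_gap: 37.4
tool shift units [  6.36 -17.72   3.75] turn units -0.02 t 20.45 tcp [ 462.4 -286.   207.2] [ 1.778e+02 -6.000e-01 -1.000e-01] gap 37.4 F [ 0.3  0.2 -0.7]
```

View pics/w7.png

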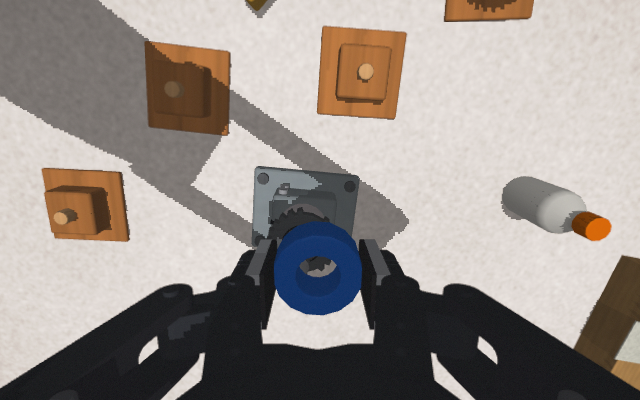

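```bash
python3 -m pendant '[[[0.35,-1,0,0],[0.35,-1,0,0],[0.35,-1,0,0],[0.35,-1,0,0],[0.35,-1,0,0],[0.35,-1,0,0],[0.35,-1,0,0],[0.35,-1,0,0],[0.35,-1,0,0],[0.35,-1,0,0]]]'; python3 -m pendant '[[[0.35,-1,0,0],[0.35,-1,0,0],[0.35,-1,0,0],[0.35,-1,0,0],[0.35,-0.9,0.1,0],[0.3,-0.5,0.3,0],[0.1,-0.2,0.4,0],[0,0,0.5,0],[0,0,0.3,0],[0,0,0,0]]]';python3 -c "
from h import *
togo(591,65,20,0)"
```

```text
time: 21.33
tool_pos: [533.8, -70.2, 200.2]
tcp_rot: [178.0, -0.5, -0.1]
ft_force: [1.3, 0.9, -0.0]
finger_gap: 37.9
time: 22.17
tool_pos: [576.2, 52.9, 159.7]
tcp_rot: [178.1, -0.2, 0.3]
ft_force: [0.2, -0.6, -0.8]
finger_gap: 37.8
tool shift units [ 0.72 -0.83  6.96] turn units 0.07 t 22.17 tcp [576.2  52.9 159.7] [178.1  -0.2   0.3] gap 37.8 F [ 0.2 -0.6 -0.8]
```

```bash
python3 -m pendant '[[[0.2,-0.3,0.7,0],[0.2,-0.3,1,0],[0.2,-0.2,1,0],[0.1,0,1,0],[0,0,1,0],[0,0,0.9,0],[0,0,0.4,0],[0,0,0,0],[0,0,0,0],[0,0,0,0]]]';python3 -c "
from h import *
togo(591,65,8,0)"
```

```text
time: 23.0
tool_pos: [589.3, 54.7, 34.5]
tcp_rot: [178.0, -0.1, -0.4]
ft_force: [0.8, 0.2, -0.3]
finger_gap: 37.7
tool shift units [ 0.08 -0.56  1.31] turn units -0.08 t 23.0 tcp [589.3  54.7  34.5] [ 1.78e+02 -1.00e-01 -4.00e-01] gap 37.7 F [ 0.8  0.2 -0.3]
```

```bash
python3 -m pendant '[[[0,-0.3,0.3,0],[0,-0.2,0.4,0],[0,0,0.3,0],[0,0,0.15,0],[0,0,0.05,0],[0,0,0,0],[0,0,0,0],[0,0,0,0],[0,0,0,0],[0,0,0,0]]]';python3 -c "
from h import *
togo(591,65,8,0)"
```

```text
time: 23.83
tool_pos: [593.2, 65.3, 12.9]
tcp_rot: [178.0, -0.6, -0.3]
ft_force: [0.6, -0.0, -0.4]
finger_gap: 37.6
tool shift units [-0.11  0.01  0.24] turn units -0.07 t 23.83 tcp [593.2  65.3  12.9] [178.   -0.6  -0.3] gap 37.6 F [ 0.6 -0.  -0.4]
```

```bash
python3 -m pendant '[[[0,0,0.15,0],[0,0,0.1,0],[0,0,0.08,0],[0,0,0.05,0],[0,0,0.05,0],[0,0,0,0],[0,0,0,0],[0,0,0,0],[0,0,0,0],[0,0,0,0]]]';python3 -c "
from h import *
togo(591,65,8,0)"
```

```text
time: 24.67
tool_pos: [594.7, 64.9, 7.5]
tcp_rot: [178.0, -0.7, -0.3]
ft_force: [-1.0, -0.3, 2.9]
finger_gap: 38.0
tool shift units [-0.18 -0.   -0.03] turn units -0.08 t 24.67 tcp [594.7  64.9   7.5] [178.   -0.7  -0.3] gap 38.0 F [-1.  -0.3  2.9]
```

```bash
python3 -m pendant '[[[0,0,0,0],[0,0,0,0],[0,0,0,0],[0,0,-0.1,0],[0,0,-0.5,0],[0,0,-0.8,0],[0,0,-1,0],[0,0,-1,0],[0,0,-1,0],[0,0,-1,0]]]' 0.4;python3 -c "
from h import *
togo(450,-330.5,200,0);save('w8',snapshot('wrist'))"
```

```text
time: 25.5
tool_pos: [588.5, 68.5, 115.9]
tcp_rot: [178.0, -0.0, -0.4]
ft_force: [0.6, 0.7, -0.4]
finger_gap: 60.0
tool shift units [-6.8  20.13 -3.5 ] turn units -0.08 t 25.5 tcp [588.5  68.5 115.9] [178.   -0.   -0.4] gap 60.0 F [ 0.6  0.7 -0.4]
```

View pics/w8.png

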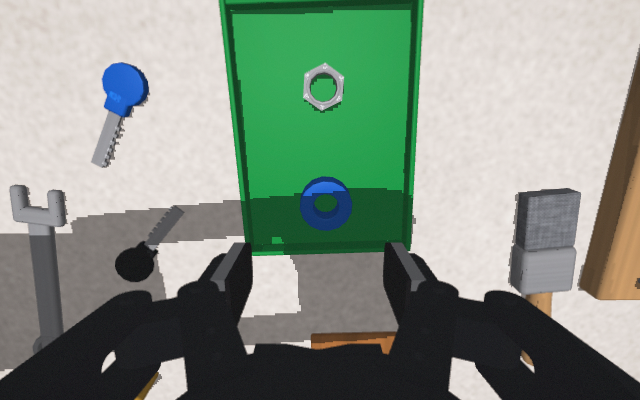

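```bash
python3 -m pendant '[[[-0.2,0.5,-1,0],[-0.4,1,-1,0],[-0.4,1,-0.8,0],[-0.4,1,-0.6,0],[-0.4,1,-0.1,0],[-0.4,1,0,0],[-0.4,1,0,0],[-0.4,1,0,0],[-0.4,1,0,0],[-0.4,1,0,0]]]' 1 30; python3 -m pendant '[[[-0.35,1,0,0],[-0.35,1,0,0],[-0.35,1,0,0],[-0.35,1,0,0],[-0.3,1,0,0],[-0.3,1,0.1,0],[-0.3,1,0.1,0],[-0.1,0.8,0.1,0],[-0.1,0.5,0,0],[0,0.2,0,0]]]';python3 -c "
from h import *
togo(450,-330.5,200,0)"
```

```text
time: 26.38
tool_pos: [514.8, -121.6, 214.7]
tcp_rot: [177.9, -1.5, 0.1]
ft_force: [0.5, -1.4, -0.8]
finger_gap: 85.5
time: 27.22
tool_pos: [460.3, -303.2, 223.4]
tcp_rot: [177.5, -2.0, -0.1]
ft_force: [0.4, -0.2, -0.7]
finger_gap: 85.7
tool shift units [-0.56  1.32  1.21] turn units -0.01 t 27.22 tcp [ 460.3 -303.2  223.4] [ 1.775e+02 -2.000e+00 -1.000e-01] gap 85.7 F [ 0.4 -0.2 -0.7]
```

```bash
python3 -m pendant '[[[-0.1,0.4,0.3,0],[-0.2,0.5,0.6,0],[-0.1,0.2,0.8,0],[-0.05,0.1,0.8,0],[0,0,0.8,0],[0,0,0.7,0],[0,0,0.3,0],[0,0,0,0],[0,0,0,0],[0,0,0,0]]]';python3 -c "
from h import *
s=sense();save('w9',snapshot('wrist'))
togo(450,-330.5,84,0,s);print(proj(cam('wrist',s),[[450,-330.5,145],[450,-330.5,94]]))"
```

```text
time: 28.05
tool_pos: [453.5, -331.7, 130.5]
tcp_rot: [177.6, -2.0, 0.2]
ft_force: [0.3, 0.2, 0.4]
finger_gap: 85.4
tool shift units [-0.25 -0.15  2.31] turn units 0.03 t 28.05 tcp [ 453.5 -331.7  130.5] [177.6  -2.    0.2] gap 85.4 F [0.3 0.2 0.4]
[[310.75655016 272.51917902]
 [309.52704525 227.15555037]]
```

View pics/w9.png

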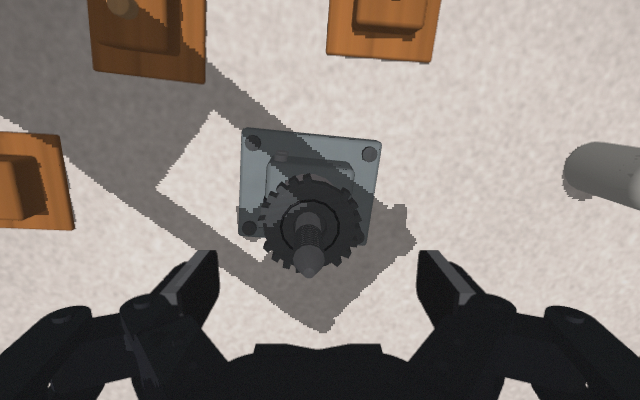

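```bash
python3 -m pendant '[[[-0.15,-0.1,0.5,0],[-0.1,0,0.6,0],[0,0,0.5,0],[0,0,0.3,0],[0,0,0.1,0],[0,0,0,0],[0,0,0,0],[0,0,0,0],[0,0,0,0],[0,0,0,0]]]';python3 -c "
from h import *
togo(450,-330.5,83,0)"
```

```text
time: 28.93
tool_pos: [451.2, -332.4, 89.0]
tcp_rot: [177.4, -2.2, 0.2]
ft_force: [0.1, -0.3, -0.0]
finger_gap: 85.4
tool shift units [-0.07 -0.11  0.29] turn units 0.04 t 28.93 tcp [ 451.2 -332.4   89. ] [177.4  -2.2   0.2] gap 85.4 F [ 0.1 -0.3 -0. ]
```

```bash
python3 -m pendant '[[[-0.05,-0.1,0.25,0],[0,0,0.05,0],[0,0,0,0],[0,0,0,0],[0,0,0,0],[0,0,0,0],[0,0,0,0],[0,0,0,0],[0,0,0,0],[0,0,0,0]]]' 0.1 40;python3 -c "
from h import *
togo(450,-330.5,83,0)"
```

```text
time: 29.77
tool_pos: [451.2, -331.4, 84.5]
tcp_rot: [177.3, -2.3, 0.2]
ft_force: [-0.0, -0.2, 0.2]
finger_gap: 57.5
tool shift units [-0.06 -0.05  0.07] turn units 0.05 t 29.77 tcp [ 451.2 -331.4   84.5] [177.3  -2.3   0.2] gap 57.5 F [-0.  -0.2  0.2]
```

```bash
python3 -m pendant '[[[0,0,-0.1,0],[0,0,-0.3,0],[0,0,-0.5,0],[0,0,-0.7,0],[0,0,-0.8,0],[0,0,-0.8,0],[0,0,-0.8,0],[0,0,-0.5,0],[0.1,-0.2,-0.2,0],[0.1,-0.5,0,0]]]' 0 70;python3 -c "
from h import *
togo(489,338,120,0);save('w10',snapshot('wrist'));T=cam('top')
u=onz(T,[[169,172],[225,173],[223,228],[165.5,227]],24);print(u,u.mean(0))
"
```

```text
time: 30.6
tool_pos: [451.2, -316.0, 186.0]
tcp_rot: [176.9, -2.5, 0.1]
ft_force: [0.8, 0.1, -1.6]
finger_gap: 55.2
tool shift units [  1.78 -32.83   1.61] turn units 0.01 t 30.6 tcp [ 451.2 -316.   186. ] [ 1.769e+02 -2.500e+00  1.000e-01] gap 55.2 F [ 0.8  0.1 -1.6]
[[570.51643434 418.37134838  24.        ]
 [567.15919567 263.35691171  24.        ]
 [415.66551886 264.60008005  24.        ]
 [418.67354947 420.80111136  24.        ]] [493.00367459 341.78236287  24.        ]
```

View pics/w10.png

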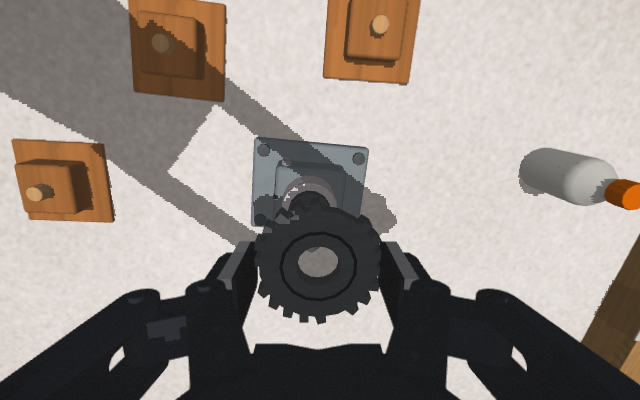

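```bash
python3 -m pendant '[[[0.1,-0.8,-0.1,0],[0.1,-1,-0.1,0],[0.1,-1,-0.1,0],[0.1,-1,-0.1,0],[0.1,-1,-0.1,0],[0.1,-1,-0.1,0],[0.1,-1,-0.1,0],[0.1,-1,-0.1,0],[0.1,-1,-0.1,0],[0.1,-1,-0.1,0]]]'; python3 -m pendant '[[[0.1,-1,0,0],[0.1,-1,0,0],[0.1,-1,0,0],[0.1,-1,0,0],[0.1,-1,0,0],[0.1,-1,0,0],[0.1,-1,0,0],[0.1,-1,0,0],[0.1,-1,0,0],[0.1,-1,0,0]]]';python3 -c "
from h import *
togo(491,340,120,0)
"
```

```text
time: 31.48
tool_pos: [464.5, -101.6, 183.0]
tcp_rot: [177.6, -1.4, 0.1]
ft_force: [-0.0, 0.0, -1.5]
finger_gap: 55.5
time: 32.32
tool_pos: [473.3, 115.2, 161.3]
tcp_rot: [177.7, -0.3, 0.4]
ft_force: [-0.3, -0.4, -1.7]
finger_gap: 55.5
tool shift units [  0.96 -11.3    1.63] turn units 0.1 t 32.32 tcp [473.3 115.2 161.3] [177.7  -0.3   0.4] gap 55.5 F [-0.3 -0.4 -1.7]
```

```bash
python3 -m pendant '[[[0.1,-1,-0.1,0],[0.1,-1,-0.1,0],[0.1,-1,-0.1,0],[0.1,-1,0,0],[0.1,-1,0,0],[0.1,-1,0,0],[0.1,-1,0,0],[0.1,-1,0,0],[0.1,-1,0,0],[0.1,-0.6,0,0]]]'; python3 -m pendant '[[[0,-0.2,0,0],[0,0,0.2,0],[0,0,0.4,0],[0,0,0.6,0],[0,0,0.6,0],[0,0,0.3,0],[0,0,0,0],[0,0,0,0],[0,0,0,0],[0,0,0,0]]]';python3 -c "
from h import *
togo(491,340,20,0);save('w11',snapshot('wrist'))
"
```

```text
time: 33.15
tool_pos: [477.6, 321.4, 143.6]
tcp_rot: [177.4, 1.0, 0.9]
ft_force: [1.0, 0.3, -1.1]
finger_gap: 55.4
time: 33.98
tool_pos: [473.0, 319.8, 91.6]
tcp_rot: [177.1, 1.4, 0.9]
ft_force: [-0.3, 0.3, -1.5]
finger_gap: 55.5
tool shift units [ 1.   -1.18  3.5 ] turn units 0.19 t 33.98 tcp [473.  319.8  91.6] [177.1   1.4   0.9] gap 55.5 F [-0.3  0.3 -1.5]
```

View pics/w11.png

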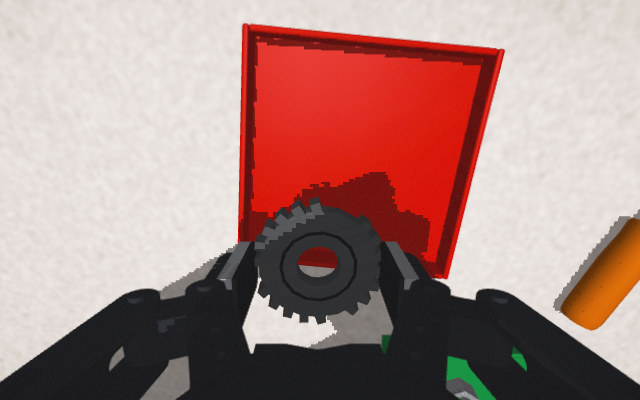

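```bash
python3 -m pendant '[[[0.3,-0.4,0.3,0],[0.4,-0.4,0.3,0],[0.3,-0.3,0.3,0],[0.1,-0.1,0.5,0],[0,0,0.7,0],[0,0,0.5,0],[0,0,0.2,0],[0,0,0,0],[0,0,0,0],[0,0,0,0]]]';python3 -c "
from h import *
togo(492,340,8,0)
"
```

```text
time: 34.87
tool_pos: [497.3, 343.7, 36.1]
tcp_rot: [177.3, 1.0, 0.9]
ft_force: [0.1, 0.3, -1.7]
finger_gap: 55.4
tool shift units [-0.25  0.11  1.42] turn units 0.19 t 34.87 tcp [497.3 343.7  36.1] [177.3   1.    0.9] gap 55.4 F [ 0.1  0.3 -1.7]
```

```bash
python3 -m pendant '[[[-0.1,0,0.3,0],[-0.1,0,0.4,0],[0,0,0.3,0],[0,0,0.2,0],[0,0,0.1,0],[0,0,0.05,0],[0,0,0,0],[0,0,0,0],[0,0,0,0],[0,0,0,0]]]';python3 -c "
from h import *
togo(492,340,5,0)
"
```

```text
time: 35.7
tool_pos: [493.3, 342.7, 8.3]
tcp_rot: [177.4, 0.9, 0.9]
ft_force: [-0.3, -0.3, -1.7]
finger_gap: 55.6
tool shift units [-0.07  0.13  0.17] turn units 0.19 t 35.7 tcp [493.3 342.7   8.3] [177.4   0.9   0.9] gap 55.6 F [-0.3 -0.3 -1.7]
```

```bash
python3 -m pendant '[[[0,0,0.1,0],[0,0,0.08,0],[0,0,0.05,0],[0,0,0.05,0],[0,0,0,0],[0,0,0,0],[0,0,0,0],[0,0,0,0],[0,0,0,0],[0,0,0,0]]]';python3 -c "
from h import *
togo(492,340,5,0)
"
```

```text
time: 36.53
tool_pos: [494.7, 343.4, 5.3]
tcp_rot: [177.5, 0.7, 0.9]
ft_force: [-0.6, 0.1, -0.4]
finger_gap: 55.2
tool shift units [-0.14  0.17  0.03] turn units 0.19 t 36.53 tcp [494.7 343.4   5.3] [177.5   0.7   0.9] gap 55.2 F [-0.6  0.1 -0.4]
```

Force is rising towards contact; a touch more.

```bash
python3 -m pendant '[[[0,0,0.08,0],[0,0,0.08,0],[0,0,0.05,0],[0,0,0.05,0],[0,0,0,0],[0,0,0,0],[0,0,0,0],[0,0,0,0],[0,0,0,0],[0,0,0,0]]]';python3 -c "
from h import *
togo(492,340,5,0)
"
```

```text
time: 37.37
tool_pos: [495.9, 344.2, 5.2]
tcp_rot: [177.5, 0.6, 0.9]
ft_force: [-0.7, 0.1, 1.0]
finger_gap: 55.6
tool shift units [-0.2   0.21  0.02] turn units 0.19 t 37.37 tcp [495.9 344.2   5.2] [177.5   0.6   0.9] gap 55.6 F [-0.7  0.1  1. ]
```

```bash
python3 -m pendant '[[[0,0,0.05,0],[0,0,0.05,0],[0,0,0,0],[0,0,0,0],[0,0,0,0],[0,0,-0.3,0],[0,0,-0.7,0],[0,0,-1,0],[0,0,-1,0],[0,0,-1,0]]]' 0.65;python3 -c "
from h import *
togo(620,-106,200,0);save('w12',snapshot('wrist'))
"
```

```text
time: 38.2
tool_pos: [493.1, 345.4, 82.8]
tcp_rot: [177.2, 1.1, 0.9]
ft_force: [-0.1, 0.3, 0.4]
finger_gap: 70.4
tool shift units [ 5.89 22.93 -4.87] turn units 0.19 t 38.2 tcp [493.1 345.4  82.8] [177.2   1.1   0.9] gap 70.4 F [-0.1  0.3  0.4]
```

View pics/w12.png

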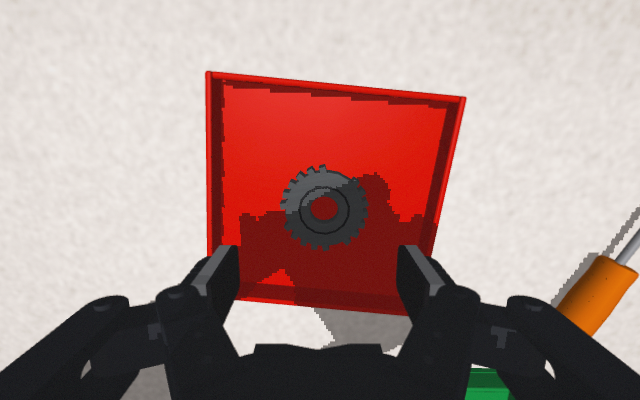

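```bash
python3 -m pendant '[[[0.1,0.5,-1,0],[0.2,1,-1,0],[0.25,1,-1,0],[0.25,1,-0.8,0],[0.25,1,-0.3,0],[0.25,1,-0.2,0],[0.25,1,-0.1,0],[0.25,1,-0.1,0.1],[0.25,1,-0.1,0.1],[0.25,1,-0.1,0]]]' 1 30; python3 -m pendant '[[[0.25,1,-0.1,0],[0.25,1,-0.1,0],[0.25,1,-0.1,0],[0.25,1,-0.1,0],[0.25,1,-0.1,0],[0.25,1,-0.1,0],[0.25,1,-0.1,0],[0.25,1,0,0],[0.25,1,0,0],[0.25,1,0,0]]]';python3 -c "
from h import *
togo(620,-106,200,0)
"
```

```text
time: 39.08
tool_pos: [550.0, 160.9, 214.6]
tcp_rot: [177.9, -0.5, 0.4]
ft_force: [0.6, -0.0, -0.5]
finger_gap: 85.1
time: 39.92
tool_pos: [604.0, -48.1, 255.1]
tcp_rot: [178.0, -1.5, 0.4]
ft_force: [0.5, -0.5, 0.3]
finger_gap: 85.4
tool shift units [0.71 2.8  2.88] turn units 0.08 t 39.92 tcp [604.  -48.1 255.1] [178.   -1.5   0.4] gap 85.4 F [ 0.5 -0.5  0.3]
```

```bash
python3 -m pendant '[[[0.2,0.9,0.3,0],[0.2,0.8,0.5,0],[0.1,0.4,0.8,0],[0.05,0.2,0.9,0],[0,0,0.9,0],[0,0,0.7,0],[0,0,0.2,0],[0,0,0,0],[0,0,0,0],[0,0,0,0]]]';python3 - <<'E'
from h import *
s=sense();im=snapshot('wrist');save('w13',im);togo(620,-106,120,0,s)
hs=cv2.cvtColor(im[:,:,::-1].copy(),cv2.COLOR_BGR2HSV)
m=cv2.inRange(hs,(20,130,70),(32,255,255));m=cv2.morphologyEx(m,cv2.MORPH_OPEN,np.ones((3,3)))
c=max(cv2.findContours(m,0,1)[0],key=cv2.contourArea);(u,v),r=cv2.minEnclosingCircle(c);print(u,v,r)
print(onz(cam('wrist',s),[(u,v)],39));W=onz(cam('wrist',s),c.reshape(-1,2),39);print((W.min(0)+W.max(0))/2,W.max(0)-W.min(0))
E
```

```text
time: 40.75
tool_pos: [622.2, -105.7, 183.4]
tcp_rot: [177.7, -2.5, 0.1]
ft_force: [0.9, 0.9, -0.1]
finger_gap: 85.2
tool shift units [-0.25 -0.11  3.16] turn units 0.02 t 40.75 tcp [ 622.2 -105.7  183.4] [ 1.777e+02 -2.500e+00  1.000e-01] gap 85.2 F [ 0.9  0.9 -0.1]
524.8571166992188 275.5 9.790008544921875
[[ 834.71728753 -203.21636918   39.        ]]
[ 835.0524867  -203.21908212   39.        ] [17.26307054 19.16865669  0.        ]
```

View pics/w13.png

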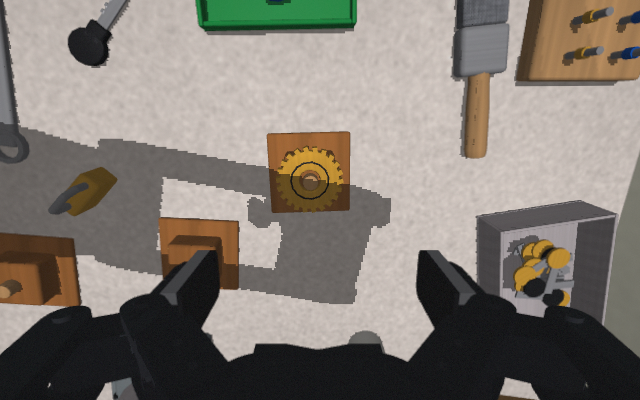

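Run:
```python
from h import *
s=sense();c=cam('wrist',s);im=cv2.imread('pics/w13.png');x0,y0=250,120
roi=im[y0:230,x0:370];hs=cv2.cvtColor(roi,cv2.COLOR_BGR2HSV)
for p in [(300,165),(300,200),(340,200),(280,150)]: print(p,hs[p[1]-y0,p[0]-x0])
m=cv2.inRange(hs,(18,140,40),(32,255,255));m=cv2.morphologyEx(m,cv2.MORPH_CLOSE,np.ones((5,5)))
k=max(cv2.findContours(m,0,1)[0],key=cv2.contourArea);W=onz(c,k.reshape(-1,2)+np.array([x0,y0]),39)
print((W.min(0)+W.max(0))/2,W.max(0)-W.min(0),cv2.minEnclosingCircle(W[:,:2].astype(np.float32)))
cv2.imwrite('pics/w13z.png',cv2.resize(np.hstack([roi,cv2.cvtColor(m,8)]),None,fx=3.3,fy=3.3))
```

```text
(300, 165) [150  13  39]
(300, 200) [ 20 179  97]
(340, 200) [ 13 155  74]
(280, 150) [ 13 166 161]
[ 621.20165739 -103.45821841   39.        ] [58.3806116  59.95948981  0.        ] ((621.524658203125, -103.23872375488281), 30.2680606842041)
```

View pics/w13z.png

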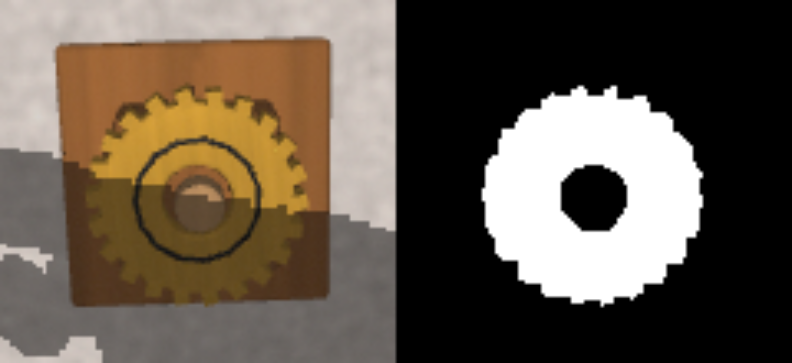

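```bash
python3 -m pendant '[[[-0.1,-0.1,0.7,0],[-0.1,-0.15,0.9,0],[-0.1,-0.1,0.9,0],[0,0,0.9,0],[0,0,0.9,0],[0,0,0.8,0],[0,0,0.4,0],[0,0,0,0],[0,0,0,0],[0,0,0,0]]]';python3 -c "
from h import *
togo(621,-104,29,0)
"
```

```text
time: 41.63
tool_pos: [624.7, -101.1, 71.6]
tcp_rot: [177.6, -3.1, 0.3]
ft_force: [-0.1, -0.0, 0.0]
finger_gap: 85.6
tool shift units [-0.3   0.05  2.12] turn units 0.06 t 41.63 tcp [ 624.7 -101.1   71.6] [177.6  -3.1   0.3] gap 85.6 F [-0.1 -0.   0. ]
```

```bash
python3 -m pendant '[[[-0.15,0.05,0.5,0],[-0.1,0,0.6,0],[0,0,0.4,0],[0,0,0.25,0],[0,0,0.05,0],[0,0,0,0],[0,0,0,0],[0,0,0,0],[0,0,0,0],[0,0,0,0]]]';python3 - <<'E'
from h import *
s=sense();im=snapshot('wrist');save('w14',im);togo(621,-104,29,0,s);c=cam('wrist',s)
print(proj(c,[[621,-104,39],[621,-104,43]]))
E
```

```text
time: 42.47
tool_pos: [624.1, -104.6, 35.7]
tcp_rot: [177.5, -3.5, 0.3]
ft_force: [0.3, -0.5, 0.3]
finger_gap: 85.6
tool shift units [-0.18 -0.04  0.32] turn units 0.06 t 42.47 tcp [ 624.1 -104.6   35.7] [177.5  -3.5   0.3] gap 85.6 F [ 0.3 -0.5  0.3]
[[311.51669022 261.18301594]
 [311.90177173 265.47465407]]
```

View pics/w14.png

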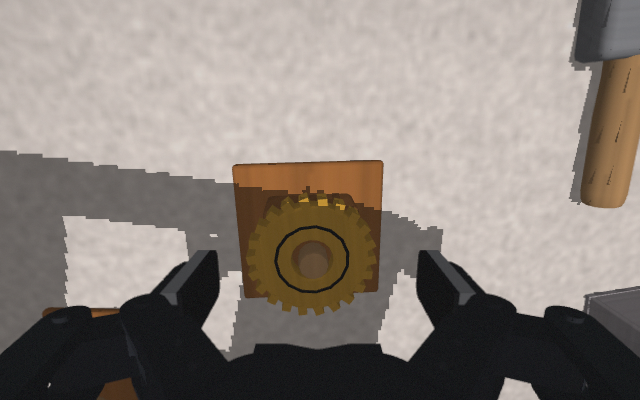

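```bash
python3 -m pendant '[[[-0.15,-0.05,0.25,0],[0,0,0.1,0],[0,0,0,0],[0,0,0,0],[0,0,0,0],[0,0,0,0],[0,0,0,0],[0,0,0,0],[0,0,0,0],[0,0,0,0]]]' 0.1 40;python3 -c "
from h import *
togo(621,-104,29,0)
"
```

```text
time: 43.35
tool_pos: [622.4, -104.1, 30.2]
tcp_rot: [177.4, -3.6, 0.3]
ft_force: [-1.1, 0.5, 1.1]
finger_gap: 57.3
tool shift units [-0.07 -0.01  0.05] turn units 0.06 t 43.35 tcp [ 622.4 -104.1   30.2] [177.4  -3.6   0.3] gap 57.3 F [-1.1  0.5  1.1]
```

```bash
python3 -m pendant '[[[0,0,-0.1,0],[0,0,-0.3,0],[0,0,-0.5,0],[0,0,-0.8,0],[0,0,-1,0],[0,0,-1,0],[0,0,-1,0],[0,0,-1,0],[0,0,-1,0],[0,0,-1,0]]]' 0 70;python3 -c "
from h import *
togo(450,-330.5,200,0);save('w15',snapshot('wrist'))
"
```

```text
time: 44.18
tool_pos: [605.9, -95.6, 185.3]
tcp_rot: [177.6, -2.8, 0.2]
ft_force: [0.1, 0.3, -1.8]
finger_gap: 55.4
tool shift units [-7.8  11.75 -0.63] turn units 0.05 t 44.18 tcp [605.9 -95.6 185.3] [177.6  -2.8   0.2] gap 55.4 F [ 0.1  0.3 -1.8]
```

View pics/w15.png

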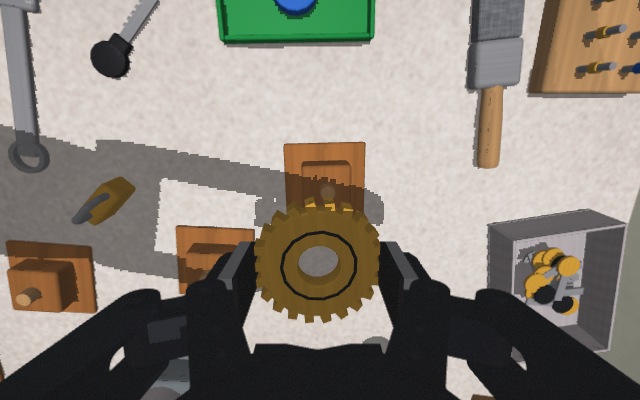

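```bash
python3 -m pendant '[[[-0.4,0.6,-0.3,0],[-0.65,1,-0.2,0],[-0.65,1,-0.1,0],[-0.65,1,0,0],[-0.65,1,0,0],[-0.65,1,0,0],[-0.65,1,0,0],[-0.65,1,0,0],[-0.65,1,0,0],[-0.65,1,0,0]]]'; python3 -m pendant '[[[-0.5,0.7,0,0],[-0.2,0.4,0,0],[0,0.1,0,0],[0,0,0,0],[0,0,0,0],[0,0,0,0],[0,0,0,0],[0,0,0,0],[0,0,0,0],[0,0,0,0]]]';python3 - <<'E'
from h import *
s=sense();im=snapshot('wrist');save('w16',im);togo(450.3,-331.3,180,0,s);c=cam('wrist',s)
print(proj(c,[[449.5,-330.5,145]]))
E
```

```text
time: 45.07
tool_pos: [481.2, -289.8, 211.2]
tcp_rot: [177.5, -3.7, 0.8]
ft_force: [0.8, -0.3, -2.0]
finger_gap: 55.2
time: 45.9
tool_pos: [466.3, -314.2, 211.5]
tcp_rot: [177.6, -3.7, 0.8]
ft_force: [-0.4, -0.3, -1.6]
finger_gap: 55.3
tool shift units [-0.91  0.78  1.56] turn units 0.17 t 45.9 tcp [ 466.3 -314.2  211.5] [177.6  -3.7   0.8] gap 55.3 F [-0.4 -0.3 -1.6]
[[286.29905122 234.74005903]]
```

View pics/w16.png

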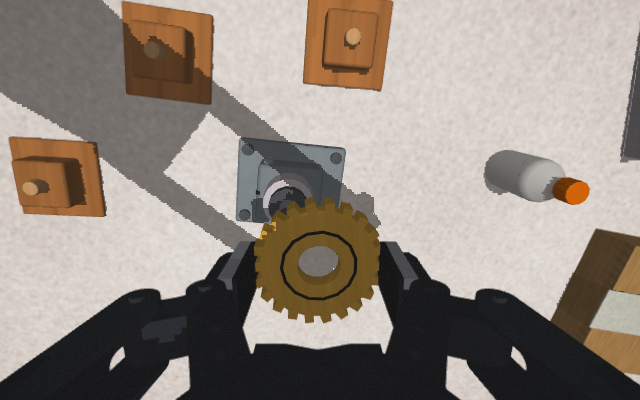

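```bash
python3 -m pendant '[[[-0.3,0.3,0.2,0.1],[-0.4,0.3,0.3,0.1],[-0.3,0.2,0.4,0],[0,0,0.4,0],[0,0,0.3,0],[0,0,0.1,0],[0,0,0,0],[0,0,0,0],[0,0,0,0],[0,0,0,0]]]'
python3 - <<'E'
from h import *
s=sense();im=snapshot('wrist');save('w17',im,(200,150,440,330),3);togo(450.3,-331,85,0,s);togo(450.3,-331,165,0,s);c=cam('wrist',s)
print(proj(c,[[449.5,-330.5,145]]))
E
```

```text
time: 46.78
tool_pos: [445.3, -333.3, 171.5]
tcp_rot: [177.8, -3.6, -0.3]
ft_force: [-0.8, 0.3, -2.3]
finger_gap: 55.5
tool shift units [-0.02 -0.29  4.32] turn units -0.07 t 46.78 tcp [ 445.3 -333.3  171.5] [177.8  -3.6  -0.3] gap 55.5 F [-0.8  0.3 -2.3]
tool shift units [ 0.23 -0.13  0.33] turn units -0.07 t 46.78 tcp [ 445.3 -333.3  171.5] [177.8  -3.6  -0.3] gap 55.5 F [-0.8  0.3 -2.3]
[[322.53418689 231.12227274]]
```

View pics/w17.png

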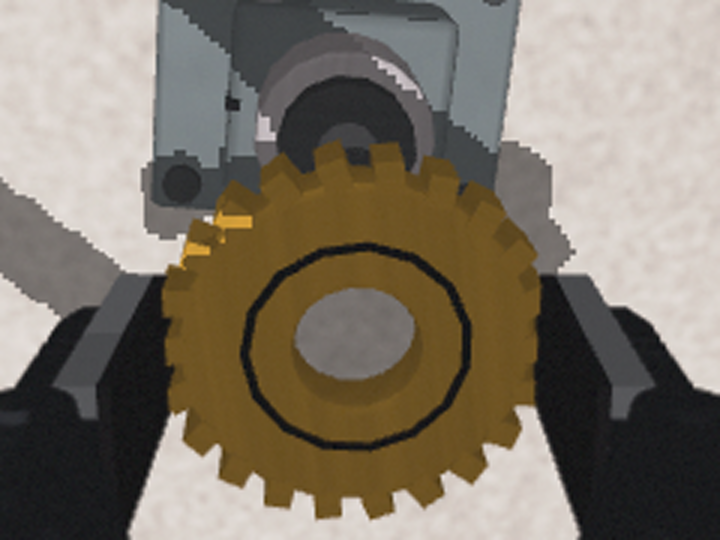

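```bash
python3 -m pendant '[[[0.15,-0.1,0.1,0],[0.1,-0.05,0.1,0],[0,0,0.05,0],[0,0,0,0],[0,0,0,0],[0,0,0,0],[0,0,0,0],[0,0,0,0],[0,0,0,0],[0,0,0,0]]]'
python3 - <<'E'
from h import *
togo(450.3,-331,85,0);togo(450.3,-331,145,0)
E
```

```text
time: 47.67
tool_pos: [452.4, -330.3, 167.7]
tcp_rot: [177.7, -3.7, -0.3]
ft_force: [-0.5, 0.8, -2.4]
finger_gap: 55.4
tool shift units [-0.37 -0.13  4.12] turn units -0.06 t 47.67 tcp [ 452.4 -330.3  167.7] [177.7  -3.7  -0.3] gap 55.4 F [-0.5  0.8 -2.4]
tool shift units [-0.18 -0.01  1.13] turn units -0.06 t 47.67 tcp [ 452.4 -330.3  167.7] [177.7  -3.7  -0.3] gap 55.4 F [-0.5  0.8 -2.4]
```

```bash
python3 -m pendant '[[[-0.1,0,0.3,0],[-0.04,0,0.3,0],[-0.03,0,0.3,0],[-0.03,-0.01,0.2,0],[0,0,0.1,0],[0,0,0,0],[0,0,0,0],[0,0,0,0],[0,0,0,0],[0,0,0,0]]]'
python3 - <<'E'
from h import *
togo(450.3,-331,85,0);togo(450.3,-331,135,0)
E
```

```text
time: 48.5
tool_pos: [449.1, -330.9, 139.9]
tcp_rot: [177.7, -3.6, -0.3]
ft_force: [0.1, -0.5, -2.9]
finger_gap: 55.1
tool shift units [-0.11 -0.1   2.74] turn units -0.06 t 48.5 tcp [ 449.1 -330.9  139.9] [177.7  -3.6  -0.3] gap 55.1 F [ 0.1 -0.5 -2.9]
tool shift units [ 0.05 -0.    0.25] turn units -0.06 t 48.5 tcp [ 449.1 -330.9  139.9] [177.7  -3.6  -0.3] gap 55.1 F [ 0.1 -0.5 -2.9]
```

```bash
python3 -m pendant '[[[0,0,0.25,0],[-0.02,-0.01,0.3,0],[-0.03,-0.01,0.3,0],[-0.03,-0.01,0.25,0],[0,0,0.1,0],[0,0,0,0],[0,0,0,0],[0,0,0,0],[0,0,0,0],[0,0,0,0]]]'
python3 - <<'E'
from h import *
togo(450.3,-331,85,0)
E
```

```text
time: 49.33
tool_pos: [449.1, -331.3, 113.2]
tcp_rot: [177.7, -3.6, -0.3]
ft_force: [0.9, 0.1, -2.6]
finger_gap: 55.5
tool shift units [-0.03 -0.07  1.41] turn units -0.06 t 49.33 tcp [ 449.1 -331.3  113.2] [177.7  -3.6  -0.3] gap 55.5 F [ 0.9  0.1 -2.6]
```

```bash
python3 -m pendant '[[[0,0,0.25,0],[-0.01,-0.02,0.3,0],[-0.01,-0.02,0.3,0],[-0.01,-0.01,0.2,0],[0,0,0.1,0],[0,0,0,0],[0,0,0,0],[0,0,0,0],[0,0,0,0],[0,0,0,0]]]'
python3 - <<'E'
from h import *
togo(450.3,-331,85,0)
E
```

```text
time: 50.17
tool_pos: [450.1, -331.2, 87.8]
tcp_rot: [177.7, -3.6, -0.3]
ft_force: [-0.3, -0.2, -3.0]
finger_gap: 55.2
tool shift units [ 0.   -0.02  0.14] turn units -0.06 t 50.17 tcp [ 450.1 -331.2   87.8] [177.7  -3.6  -0.3] gap 55.2 F [-0.3 -0.2 -3. ]
```

```bash
python3 -m pendant '[[[0,0,0.08,0],[0,0,0.08,0],[0,0,0.06,0],[0,0,0.05,0],[0,0,0,0],[0,0,0,0],[0,0,0,0],[0,0,0,0],[0,0,0,0],[0,0,0,0]]]'
python3 - <<'E'
from h import *
togo(450.3,-331,85,0)
E
```

```text
time: 51.0
tool_pos: [451.2, -332.3, 85.7]
tcp_rot: [177.6, -3.7, -0.3]
ft_force: [-0.2, 0.6, -1.0]
finger_gap: 55.2
tool shift units [-0.05 -0.07  0.03] turn units -0.06 t 51.0 tcp [ 451.2 -332.3   85.7] [177.6  -3.7  -0.3] gap 55.2 F [-0.2  0.6 -1. ]
```

```bash
python3 -m pendant '[[[0,0,0.08,0],[0,0,0.05,0],[0,0,0,0],[0,0,0,0],[0,0,0,0],[0,0,0,0],[0,0,-0.3,0],[0,0,-0.6,0],[0,0,-1,0],[0,0,-1,0]]]' 1
python3 - <<'E'
from h import *
togo(593,65,180,0);save('w18',snapshot('wrist'))
E
```

```text
time: 51.83
tool_pos: [445.9, -328.3, 140.0]
tcp_rot: [177.8, -3.5, -0.3]
ft_force: [0.4, -0.5, 0.1]
finger_gap: 85.2
tool shift units [  7.37 -19.63  -2.29] turn units -0.06 t 51.83 tcp [ 445.9 -328.3  140. ] [177.8  -3.5  -0.3] gap 85.2 F [ 0.4 -0.5  0.1]
```

View pics/w18.png

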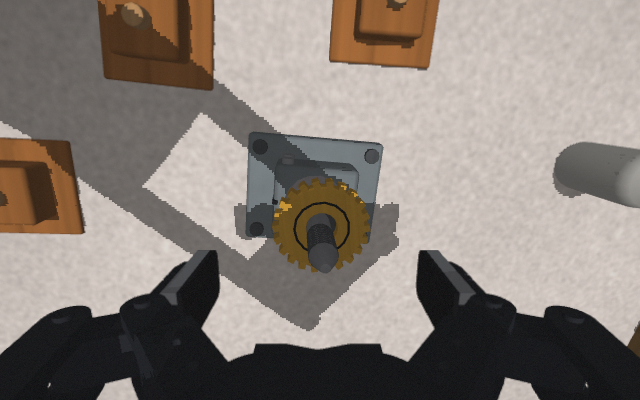

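```bash
python3 -m pendant '[[[0,0,-1,0],[0.1,-0.3,-1,0],[0.3,-0.9,-0.8,0],[0.4,-1,-0.2,0],[0.4,-1,-0.1,0],[0.4,-1,-0.1,0],[0.4,-1,-0.1,0],[0.4,-1,-0.1,0],[0.4,-1,-0.1,0],[0.4,-1,-0.1,0]]]' 0.5 30; python3 -m pendant '[[[0.4,-1,-0.1,0],[0.4,-1,-0.1,0],[0.4,-1,-0.1,0],[0.4,-1,-0.1,0],[0.4,-1,0,0],[0.4,-1,0,0],[0.4,-1,0,0],[0.4,-1,0,0],[0.4,-1,0,0],[0.3,-0.6,0.1,0]]]' ;python3 - <<'E'
from h import *
togo(593,65,120,0)
im=snapshot('scene');save('s2',im,(190,250,350,360),5)
E
```

```text
time: 52.72
tool_pos: [511.7, -162.8, 235.4]
tcp_rot: [176.9, -4.8, -0.7]
ft_force: [-0.7, 0.1, 0.5]
finger_gap: 64.2
time: 53.55
tool_pos: [597.0, 40.1, 254.0]
tcp_rot: [176.8, -5.8, -0.6]
ft_force: [-0.6, -0.0, 0.4]
finger_gap: 63.8
tool shift units [-0.89 -1.61  6.57] turn units -0.13 t 53.55 tcp [597.   40.1 254. ] [176.8  -5.8  -0.6] gap 63.8 F [-0.6 -0.   0.4]
```

View pics/s2.png

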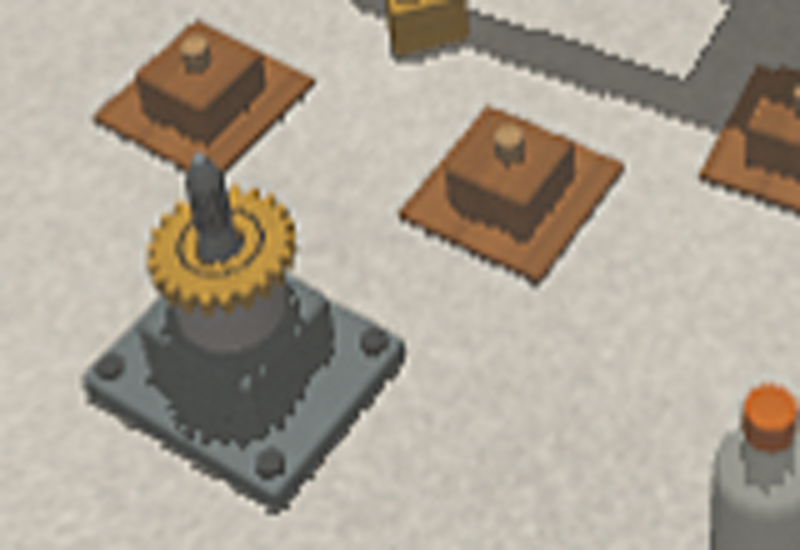

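```bash
python3 -m pendant '[[[-0.1,-0.4,0.8,0],[-0.2,-0.4,1,0],[-0.2,-0.4,1,0],[-0.2,-0.3,1,0],[-0.1,-0.1,1,0],[0,0,0.6,0],[0,0,0.1,0],[0,0,0,0],[0,0,0,0],[0,0,0,0]]]'  ;python3 - <<'E'
from h import *
togo(593,65,120,0);s=sense();print(np.round(s["joint_pos"],1))
im=snapshot('wrist');save('w19',im)
E
```

```text
time: 54.43
tool_pos: [597.0, 66.5, 145.1]
tcp_rot: [176.7, -6.3, -0.5]
ft_force: [-0.1, 0.4, -0.5]
finger_gap: 64.2
tool shift units [-0.34  0.    1.23] turn units -0.1 t 54.43 tcp [597.   66.5 145.1] [176.7  -6.3  -0.5] gap 64.2 F [-0.1  0.4 -0.5]
[ 3.7  5.3 97.1 -3.9 71.6  5.4]
```

View pics/w19.png

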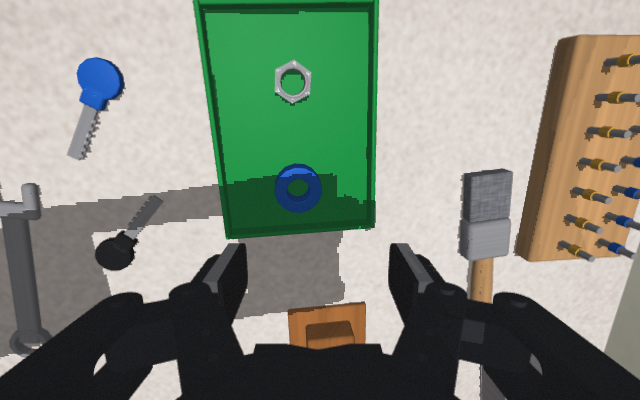

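```bash
python3 -m pendant '[[[0,-1,0,0],[0,-1,0,0],[0,-1,0,0],[0,-1,0,0],[0,-1,0,0],[0,-1,0,0],[0,-1,0,0],[0,-1,0,0],[0,-1,0,0],[0,0,0,0]]]';python3 - <<'E'
from h import *
togo(593,65,120,0);s=sense();print(np.round(s["joint_pos"],1))
E
python3 -m pendant '[[[0,0.5,0,0],[0,0.5,0,0],[0,0.5,0,0],[0,0.5,0,0],[0,0.5,0,0],[0,0.5,0,0],[0,0.5,0,0],[0,0.5,0,0],[0,0.5,0,0],[0,0.5,0,0]]]'
python3 - <<'E'
from h import *
togo(593,65,120,0);s=sense();print(np.round(s["joint_pos"],1))
E
```

```text
time: 55.32
tool_pos: [609.4, 252.8, 150.9]
tcp_rot: [177.0, -7.6, -0.9]
ft_force: [-0.8, -0.8, -0.0]
finger_gap: 63.6
tool shift units [-0.87  9.31  1.93] turn units -0.19 t 55.32 tcp [609.4 252.8 150.9] [177.   -7.6  -0.9] gap 63.6 F [-0.8 -0.8 -0. ]
[21.2 14.1 86.7 -5.9 73.3 23.7]
time: 56.15
tool_pos: [608.4, 138.7, 160.3]
tcp_rot: [177.0, -7.9, -1.1]
ft_force: [-0.7, 0.3, -0.3]
finger_gap: 64.3
tool shift units [-0.97  3.6   2.09] turn units -0.23 t 56.15 tcp [608.4 138.7 160.3] [177.   -7.9  -1.1] gap 64.3 F [-0.7  0.3 -0.3]
[10.8  7.2 93.5 -4.8 72.2 13.2]
```

```bash
python3 -m pendant '[[[0,0,0,-1],[0,0,0,-1],[0,0,0,-1],[0,0,0,-1],[0,0,0,-1],[0,0,0,-1],[0,0,0,-1],[0,0,0,-1],[0,0,0,-1],[0,0,0,-1]]]';python3 - <<'E'
from h import *
togo(593,65,120,63);s=sense();print(np.round(s["joint_pos"],1))
R=Ro.from_euler('xyz',s["tcp_rot"],degrees=True).as_matrix();print(np.round(R[:,2],3),"jaw axis z",R[2,0])
E
```

```text
time: 56.98
tool_pos: [608.2, 129.0, 160.2]
tcp_rot: [172.1, -3.0, 46.6]
ft_force: [-0.1, -2.0, 0.3]
finger_gap: 63.8
tool shift units [-2.95  1.38  2.07] turn units -3.59 t 56.98 tcp [608.2 129.  160.2] [172.1  -3.   46.6] gap 63.8 F [-0.1 -2.   0.3]
[  9.9   6.8  93.9  -4.7  72.2 -35.3]
[ 0.136 -0.056 -0.989] jaw axis z 0.05304084262336593
```

```bash
python3 -m pendant '[[[-1,-0.05,-0.2,0],[-1,-0.05,-0.2,0],[-1,-0.05,-0.2,0],[-1,-0.05,-0.2,0],[-1,-0.05,-0.1,0],[-1,-0.05,0,0],[-1,-0.05,0,0],[-1,-0.05,0,0],[-1,-0.05,0,0],[-1,-0.05,0,0]]]';cat > st.py <<'E'
from h import *
s=sense();print(np.round(s["joint_pos"],1))
R=Ro.from_euler('xyz',s["tcp_rot"],degrees=True).as_matrix();print("lean",np.round(R[:2,2],3),"jaw axis z",round(R[2,0],3))
E
python3 st.py
```

```text
time: 57.82
tool_pos: [457.1, -16.7, 165.6]
tcp_rot: [172.0, -3.0, 47.2]
ft_force: [0.1, -0.5, 0.2]
finger_gap: 64.4
[ -6.7 -21.7 119.4  -2.3  74.1 -53.3]
lean [ 0.137 -0.055] jaw axis z 0.053
```

```bash
python3 -m pendant '[[[-1,-0.05,0,0],[-1,-0.05,0,0],[-1,-0.05,0,0],[-1,-0.05,0,0],[-1,-0.05,0,0],[-1,-0.05,0,0],[-0.7,0.7,0,0],[-0.7,0.7,0,0],[0,0,0,0],[0,0,0,0]]]'
python3 st.py
```

```text
time: 58.65
tool_pos: [363.9, -150.0, 160.4]
tcp_rot: [171.7, -3.1, 47.1]
ft_force: [0.1, 0.1, 0.4]
finger_gap: 64.4
[-31.1 -35.5 129.3   1.3  77.5 -78.2]
lean [ 0.142 -0.059] jaw axis z 0.053
```

```bash
python3 -m pendant '[[[-0.35,-0.9,0,0],[-0.35,-0.9,0,0],[-0.35,-0.9,0,0],[-0.35,-0.9,0,0],[-0.35,-0.9,0,0],[-0.35,-0.9,0,0],[0,0,0,0],[0,0,0,0],[0,0,0,0],[0,0,0,0]]]'
python3 st.py
```

```text
time: 59.48
tool_pos: [289.3, -117.7, 137.1]
tcp_rot: [174.1, -2.3, 47.2]
ft_force: [-0.6, 1.1, 0.0]
finger_gap: 64.1
[-33.1 -51.2 140.    1.3  85.  -80.2]
lean [ 0.103 -0.04 ] jaw axis z 0.041
```

```bash
python3 -c "
from h import *
s=sense();print(s['joint_pos'],s['qd'],s['tool_pos'])"
```

```text
[-33.10352977 -51.16369439 139.95615242   1.29675692  84.97722876
 -80.22154555] [ 0.41917498  0.07273945 -0.68684263 -0.02439678 -0.40295479  0.02138674] [ 289.33602911 -117.70283856  137.08540948]
```

```bash
python3 -m pendant '[[[-0.2,-0.5,-0.2,0],[-0.2,-0.5,-0.2,0],[-0.2,-0.5,-0.2,0],[-0.2,-0.5,-0.2,0],[-0.2,-0.5,-0.2,0],[-0.2,-0.5,-0.2,0],[0,0,0,0],[0,0,0,0],[0,0,0,0],[0,0,0,0]]]'
python3 st.py
```

```text
time: 60.32
tool_pos: [273.6, -113.3, 155.7]
tcp_rot: [176.7, -1.3, 47.1]
ft_force: [0.1, -0.3, -0.2]
finger_gap: 64.1
[-33.4 -51.2 137.9   0.7  89.8 -80.4]
lean [ 0.058 -0.023] jaw axis z 0.023
```

Works well: the lean has more than halved. A few more rows.

```bash
python3 -m pendant '[[[-0.2,-0.5,-0.2,0],[-0.2,-0.5,-0.2,0],[-0.2,-0.5,-0.2,0],[-0.2,-0.5,-0.2,0],[-0.2,-0.5,-0.2,0],[-0.2,-0.5,-0.2,0],[0,0,0,0],[0,0,0,0],[0,0,0,0],[0,0,0,0]]]'
python3 st.py; python3 -c "
from h import *
togo(593,65,160,0)"
```

```text
time: 61.15
tool_pos: [255.6, -108.2, 177.7]
tcp_rot: [179.5, -0.3, 47.1]
ft_force: [-1.0, -0.1, -0.1]
finger_gap: 64.0
[-33.8 -51.2 135.5   0.2  95.1 -80.9]
lean [ 0.009 -0.002] jaw axis z 0.005
tool shift units [17.82  6.45  1.02] turn units 10.27 t 61.15 tcp [ 255.6 -108.2  177.7] [179.5  -0.3  47.1] gap 64.0 F [-1.  -0.1 -0.1]
```

```bash
python3 -m pendant '[[[0.7,0.25,0,1],[0.95,0.28,0,1],[0.98,0.2,0,1],[1,0.1,0,1],[1,0,0,1],[1,-0.1,0,1],[0.98,-0.15,0,1],[0.95,-0.25,0,1],[0.93,-0.35,0,1],[0.9,-0.4,0,1]]]'
python3 st.py; python3 -c "
from h import *
togo(593,65,140,0)"
```

```text
time: 61.98
tool_pos: [433.4, -14.7, 176.8]
tcp_rot: [179.7, -0.6, -1.0]
ft_force: [-0.6, -0.4, -0.6]
finger_gap: 64.3
[ -8.6 -18.2 115.   -0.2  82.5  -7.5]
lean [ 0.01  -0.005] jaw axis z 0.01
tool shift units [ 7.89 -4.14  1.9 ] turn units -0.22 t 61.98 tcp [433.4 -14.7 176.8] [179.7  -0.6  -1. ] gap 64.3 F [-0.6 -0.4 -0.6]
```

```bash
python3 -m pendant '[[[0.9,-0.5,0.1,-0.1],[0.9,-0.5,0.1,-0.1],[0.9,-0.5,0.1,0],[0.9,-0.5,0.2,0],[0.9,-0.5,0.2,0],[0.9,-0.5,0.3,0],[0.9,-0.4,0.3,0],[0.5,-0.2,0.2,0],[0.2,-0.1,0,0],[0,0,0,0]]]'
python3 st.py
python3 - <<'E'
from h import *
s=sense();im=snapshot('wrist');save('w20',im);c=cam('wrist',s)
hs=cv2.cvtColor(im[:,:,::-1].copy(),cv2.COLOR_BGR2HSV)
m=cv2.inRange(hs,(105,120,30),(125,255,255));m[:, :200]=0;m[:,450:]=0
k=max(cv2.findContours(m,0,1)[0],key=cv2.contourArea);W=onz(c,k.reshape(-1,2),22);print(cv2.minEnclosingCircle(k),(W.min(0)+W.max(0))/2,W.max(0)-W.min(0))
togo(593,65,140,0,s)
E
```

```text
time: 62.82
tool_pos: [582.5, 65.2, 141.6]
tcp_rot: [179.8, -0.3, -0.2]
ft_force: [-0.9, -0.6, 0.7]
finger_gap: 64.1
[ 1.5  8.4 93.8 -0.2 77.5  1.8]
lean [ 0.006 -0.004] jaw axis z 0.006
((330.9342041015625, 194.80262756347656), 24.390918731689453) [594.13680303  64.94897275  22.        ] [37.79399329 40.52780098  0.        ]
tool shift units [0.52 0.01 0.08] turn units -0.05 t 62.82 tcp [582.5  65.2 141.6] [179.8  -0.3  -0.2] gap 64.1 F [-0.9 -0.6  0.7]
```

View pics/w20.png

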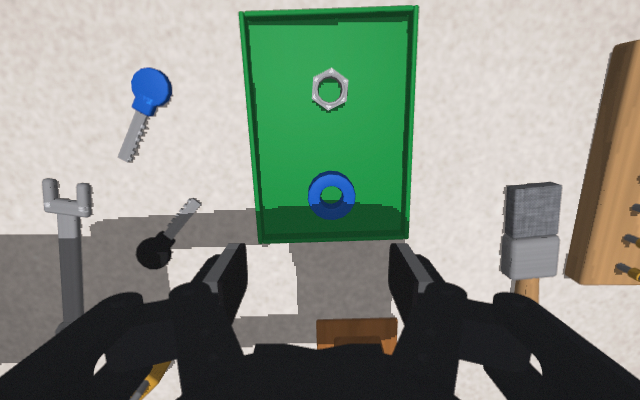

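```bash
python3 -m pendant '[[[0.2,0,0.6,0],[0.2,0,0.9,0],[0.1,0,0.9,0],[0,0,0.9,0],[0,0,0.8,0],[0,0,0.5,0],[0,0,0.2,0],[0,0,0,0],[0,0,0,0],[0,0,0,0]]]'
python3 -c "
from h import *
togo(594,65,9,0)"
```

```text
time: 63.7
tool_pos: [591.3, 61.0, 41.8]
tcp_rot: [179.7, -0.5, -0.4]
ft_force: [-0.4, -0.5, -0.7]
finger_gap: 64.1
tool shift units [ 0.12 -0.21  1.64] turn units -0.09 t 63.7 tcp [591.3  61.   41.8] [179.7  -0.5  -0.4] gap 64.1 F [-0.4 -0.5 -0.7]
```

```bash
python3 -m pendant '[[[0.1,-0.1,0.4,0],[0.05,-0.1,0.4,0],[0,0,0.3,0],[0,0,0.15,0],[0,0,0.05,0],[0,0,0,0],[0,0,0,0],[0,0,0,0],[0,0,0,0],[0,0,0,0]]]'
python3 -c "
from h import *
togo(594,65,9,0)"
```

```text
time: 64.53
tool_pos: [597.7, 65.6, 16.6]
tcp_rot: [179.7, -0.9, -0.4]
ft_force: [0.5, 0.0, -0.3]
finger_gap: 63.9
tool shift units [-0.19  0.03  0.38] turn units -0.09 t 64.53 tcp [597.7  65.6  16.6] [179.7  -0.9  -0.4] gap 63.9 F [ 0.5  0.  -0.3]
```

```bash
python3 -m pendant '[[[-0.15,0,0.25,0],[0,0,0.1,0],[0,0,0.05,0],[0,0,0,0],[0,0,0,0],[0,0,0,0],[0,0,0,0],[0,0,0,0],[0,0,0,0],[0,0,0,0]]]'
python3 -m pendant '[[[0,0,0,0],[0,0,0,0],[0,0,0,0],[0,0,0,0],[0,0,0,0],[0,0,0,0],[0,0,0,0],[0,0,0,0],[0,0,0,0],[0,0,0,0]]]' -0.4 30
python3 -c "
from h import *
togo(594,65,9,0)"
```

```text
time: 65.37
tool_pos: [594.9, 65.5, 8.3]
tcp_rot: [179.7, -0.9, -0.4]
ft_force: [-0.4, -0.3, 0.0]
finger_gap: 63.9
time: 66.2
tool_pos: [595.3, 65.5, 8.8]
tcp_rot: [179.7, -1.0, -0.4]
ft_force: [0.7, -0.4, 0.5]
finger_gap: 38.2
tool shift units [-0.07  0.03 -0.01] turn units -0.09 t 66.2 tcp [595.3  65.5   8.8] [179.7  -1.   -0.4] gap 38.2 F [ 0.7 -0.4  0.5]
```

```bash
python3 -m pendant '[[[0,0,-0.3,0],[0,0,-0.6,0],[0,0,-1,0],[0,0,-1,0],[0,0,-1,0],[0,0,-1,0],[0,0,-1,0],[0,0,-1,0],[-0.1,0.3,-1,0],[-0.3,0.8,-0.5,0]]]' -0.5 50
python3 -m pendant '[[[-0.35,1,0,0],[-0.35,1,0,0],[-0.35,1,0,0],[-0.35,1,0,0],[-0.35,1,0,0],[-0.35,1,0,0],[-0.35,1,0,0],[-0.35,1,0,0],[-0.35,1,0,0],[-0.35,1,0,0]]]'
python3 st.py;python3 -c "
from h import *
togo(450,-331,180,0)"
```

```text
time: 67.03
tool_pos: [581.2, 46.2, 188.2]
tcp_rot: [179.8, -0.7, -0.3]
ft_force: [0.8, -0.8, 0.8]
finger_gap: 37.5
time: 67.87
tool_pos: [510.2, -160.1, 206.6]
tcp_rot: [179.6, -1.8, 0.0]
ft_force: [-0.0, 0.2, -0.4]
finger_gap: 37.5
[-23.2  -3.8  99.3   0.4  82.6 -23.3]
lean [ 0.031 -0.006] jaw axis z 0.031
tool shift units [-3.06  8.53  1.29] turn units 0.01 t 67.87 tcp [ 510.2 -160.1  206.6] [179.6  -1.8   0. ] gap 37.5 F [-0.   0.2 -0.4]
```

```bash
python3 -m pendant '[[[-0.35,1,0,0],[-0.35,1,0,0],[-0.35,1,0,0],[-0.35,1,0,0],[-0.35,1,0,0],[-0.35,1,0.1,0],[-0.3,0.8,0.1,0],[-0.1,0.4,0.2,0],[0,0.1,0.1,0],[0,0,0,0]]]'
python3 -m pendant '[[[0,0,0.1,0],[0,0,0,0],[0,0,0,0],[0,0,0,0],[0,0,0,0],[0,0,0,0],[0,0,0,0],[0,0,0,0],[0,0,0,0],[0,0,0,0]]]'
python3 -c "
from h import *
s=sense();im=snapshot('wrist');save('w21',im,(200,150,440,330),3);togo(450,-331,165,0,s)
print(proj(cam('wrist',s),[[449.5,-330.5,145]]))"
```

```text
time: 68.7
tool_pos: [455.5, -316.7, 207.2]
tcp_rot: [179.3, -2.3, -0.2]
ft_force: [-0.4, 0.2, -1.4]
finger_gap: 37.5
time: 69.53
tool_pos: [457.8, -312.1, 205.7]
tcp_rot: [179.3, -2.3, 0.1]
ft_force: [-0.1, -0.4, -0.7]
finger_gap: 37.8
tool shift units [-0.47  0.92  2.03] turn units 0.02 t 69.53 tcp [ 457.8 -312.1  205.7] [ 1.793e+02 -2.300e+00  1.000e-01] gap 37.8 F [-0.1 -0.4 -0.7]
[[301.56396878 243.97909498]]
```

View pics/w21.png

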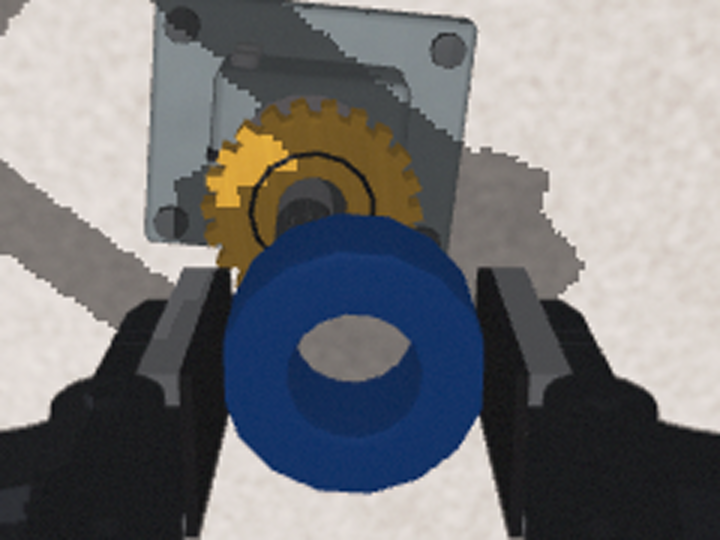

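Run:
```python
from h import *
c=calibration("wrist");K=np.array(c["mtx"]);D=np.array(c["D"]);T=np.array(c["hand_eye"])
cm=(K,D,T)
print("spacer now top",onz(cm,[(200+354/3,150+372/3)],-13.2))
# outline extremes of the top face: left 225,right 483; top 252 bottom 492 in crop
print(onz(cm,[(200+225/3,150+370/3),(200+483/3,150+370/3),(318,150+252/3),(318,150+492/3)],-13.2))
print("tip in tool at same level?")
```

```text
spacer now top [[  0.06641662   0.92859959 -13.2       ]]
[[-18.34237527   0.59244991 -13.2       ]
 [ 18.47156219   0.62248734 -13.2       ]
 [  0.08127794 -17.30539859 -13.2       ]
 [  0.0504399   20.4327297  -13.2       ]]
tip in tool at same level?
```

```bash
python3 -m pendant '[[[-0.2,0.4,0.3,0],[-0.2,0.4,0.4,0],[-0.05,0.1,0.5,0],[0,0,0.3,0],[0,0,0.1,0],[0,0,0,0],[0,0,0,0],[0,0,0,0],[0,0,0,0],[0,0,0,0]]]'
python3 -c "
from h import *
togo(449.8,-330,165,0);togo(449.8,-330,99,0)"
```

```text
time: 70.42
tool_pos: [448.1, -332.5, 168.4]
tcp_rot: [179.4, -2.2, 0.0]
ft_force: [-0.2, 0.6, -1.3]
finger_gap: 37.8
tool shift units [ 0.08 -0.13  0.17] turn units 0.01 t 70.42 tcp [ 448.1 -332.5  168.4] [179.4  -2.2   0. ] gap 37.8 F [-0.2  0.6 -1.3]
tool shift units [-0.05 -0.16  3.47] turn units 0.01 t 70.42 tcp [ 448.1 -332.5  168.4] [179.4  -2.2   0. ] gap 37.8 F [-0.2  0.6 -1.3]
```

```bash
python3 -m pendant '[[[0.05,-0.1,0.2,0],[0,-0.02,0.3,0],[-0.01,0,0.3,0],[-0.01,0,0.3,0],[0,0,0.1,0],[0,0,0,0],[0,0,0,0],[0,0,0,0],[0,0,0,0],[0,0,0,0]]]'
python3 -c "
from h import *
togo(449.8,-330,99,0)"
```

```text
time: 71.25
tool_pos: [450.3, -329.8, 142.3]
tcp_rot: [179.4, -2.2, 0.1]
ft_force: [-0.1, 0.3, -0.4]
finger_gap: 37.6
tool shift units [-0.11 -0.01  2.16] turn units 0.02 t 71.25 tcp [ 450.3 -329.8  142.3] [ 1.794e+02 -2.200e+00  1.000e-01] gap 37.6 F [-0.1  0.3 -0.4]
```

```bash
python3 -m pendant '[[[-0.02,0,0.25,0],[-0.02,0,0.3,0],[-0.02,0,0.3,0],[-0.02,0,0.3,0],[-0.01,0,0.2,0],[0,0,0.1,0],[0,0,0,0],[0,0,0,0],[0,0,0,0],[0,0,0,0]]]'
python3 -c "
from h import *
togo(449.8,-330,99,0)"
```

```text
time: 72.08
tool_pos: [449.3, -330.1, 109.7]
tcp_rot: [179.4, -2.2, 0.1]
ft_force: [0.3, 0.1, -0.7]
finger_gap: 37.4
tool shift units [ 0.01 -0.01  0.54] turn units 0.02 t 72.08 tcp [ 449.3 -330.1  109.7] [ 1.794e+02 -2.200e+00  1.000e-01] gap 37.4 F [ 0.3  0.1 -0.7]
```

```bash
python3 -m pendant '[[[0,0,0.2,0],[0,0,0.15,0],[0,0,0.08,0],[0,0,0.05,0],[0,0,0.05,0],[0,0,0,0],[0,0,0,0],[0,0,0,0],[0,0,0,0],[0,0,0,0]]]'
python3 -c "
from h import *
togo(449.8,-330,99,0)"
```

```text
time: 72.92
tool_pos: [450.5, -330.9, 99.4]
tcp_rot: [179.3, -2.3, 0.1]
ft_force: [-0.5, -0.2, 0.7]
finger_gap: 37.9
tool shift units [-0.04 -0.05  0.02] turn units 0.02 t 72.92 tcp [ 450.5 -330.9   99.4] [ 1.793e+02 -2.300e+00  1.000e-01] gap 37.9 F [-0.5 -0.2  0.7]
```

```bash
python3 -m pendant '[[[0,0,0.05,0],[0,0,0,0],[0,0,0,0],[0,0,0,0],[0,0,0,0],[0,0,-0.2,0],[0,0,-0.6,0],[0,0,-1,0],[0,0,-1,0],[0,0,-1,0]]]' 0.5
python3 st.py; python3 -c "
from h import *
togo(592,147,180,0);save('w22',snapshot('wrist'),(180,100,460,320),2.8)"
```

```text
time: 73.75
tool_pos: [444.6, -327.4, 173.7]
tcp_rot: [179.7, -1.9, 0.1]
ft_force: [-0.8, 0.2, -0.3]
finger_gap: 64.1
[-42.4   0.4  98.8   1.1  79.3 -42.6]
lean [ 0.033 -0.005] jaw axis z 0.033
tool shift units [  7.41 -23.71  -0.19] turn units 0.02 t 73.75 tcp [ 444.6 -327.4  173.7] [ 1.797e+02 -1.900e+00  1.000e-01] gap 64.1 F [-0.8  0.2 -0.3]
```

View pics/w22.png

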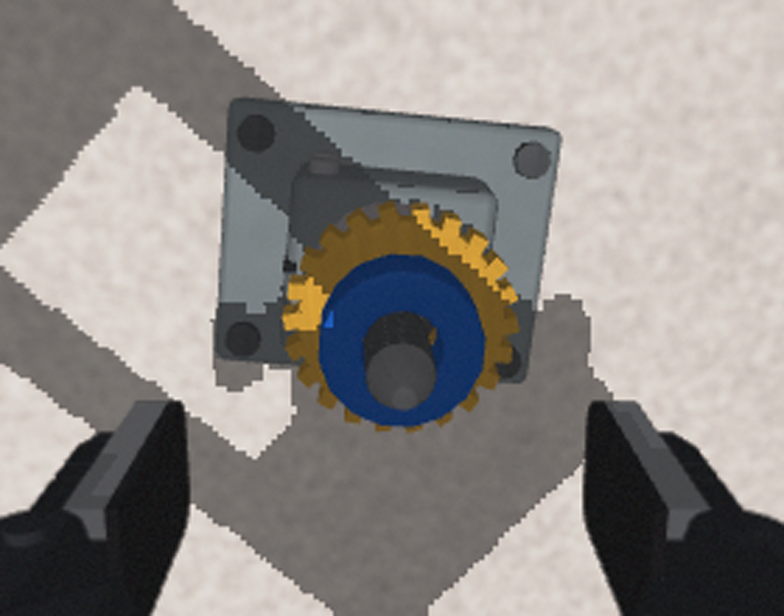

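```bash
python3 -m pendant '[[[0.1,-0.5,-0.5,0],[0.3,-1,-0.3,0],[0.3,-1,0,0],[0.3,-1,0,0],[0.3,-1,0,0],[0.3,-1,0,0],[0.3,-1,0,0],[0.3,-1,0,0],[0.3,-1,0,0],[0.3,-1,0,0]]]' 0.3 30
python3 -m pendant '[[[0.33,-1,0,0],[0.33,-1,0,0],[0.33,-1,0,0],[0.33,-1,0,0],[0.33,-1,0,0],[0.33,-1,0,0],[0.33,-1,0,0],[0.33,-1,0,0],[0.33,-1,0,0],[0.33,-1,0,0]]]'
python3 st.py;python3 -c "
from h import *
togo(592,147,130,0)"
```

```text
time: 74.63
tool_pos: [506.7, -138.3, 213.2]
tcp_rot: [178.7, -3.2, -0.3]
ft_force: [0.2, 0.2, -0.1]
finger_gap: 55.9
time: 75.47
tool_pos: [578.3, 71.8, 225.7]
tcp_rot: [178.6, -4.0, -0.3]
ft_force: [0.5, -0.4, -0.3]
finger_gap: 55.2
[ 3.1  1.3 92.4 -1.7 82.4  3.6]
lean [ 0.069 -0.025] jaw axis z 0.07
tool shift units [ 0.33 -3.88  4.73] turn units -0.07 t 75.47 tcp [578.3  71.8 225.7] [178.6  -4.   -0.3] gap 55.2 F [ 0.5 -0.4 -0.3]
```

```bash
python3 -m pendant '[[[0.1,-1,0.1,0],[0.1,-1,0.2,0],[0.05,-0.8,0.4,0],[0,-0.4,0.6,0],[0,-0.1,0.9,0],[0,0,0.9,0],[0,0,0.5,0],[0,0,0.1,0],[0,0,0,0],[0,0,0,0]]]'
python3 - <<'E'
from h import *
s=sense();im=snapshot('wrist');save('w23',im);togo(592,147,130,0,s)
print(proj(cam('wrist',s),[[592,147,18]]))
E
```

```text
time: 76.3
tool_pos: [592.3, 143.4, 155.9]
tcp_rot: [178.7, -4.5, -0.1]
ft_force: [0.5, 0.8, 0.1]
finger_gap: 55.2
tool shift units [-0.12 -0.21  1.29] turn units -0.02 t 76.3 tcp [592.3 143.4 155.9] [ 1.787e+02 -4.500e+00 -1.000e-01] gap 55.2 F [0.5 0.8 0.1]
[[304.80910287 183.24601792]]
```

View pics/w23.png

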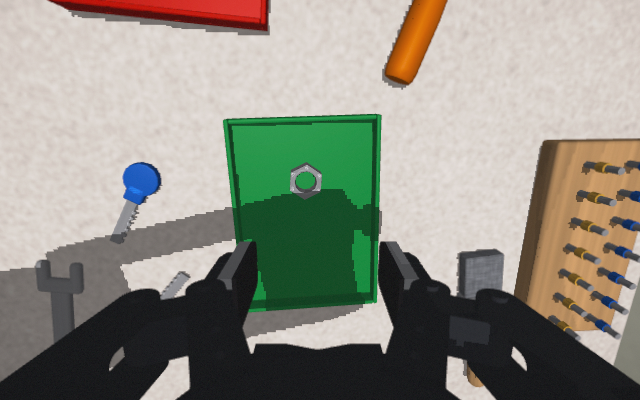

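Run:
```python
from h import *
s=sense();c=cam('wrist',s)
im=cv2.imread('pics/w23.png');cv2.imwrite('pics/w23z.png',cv2.resize(im[150:210,275:335],None,fx=9,fy=9,interpolation=cv2.INTER_CUBIC))
print(onz(c,[(305.5,180.5)],18))
```

```text
[[592.93899842 149.34130079  18.        ]]
```

View pics/w23z.png

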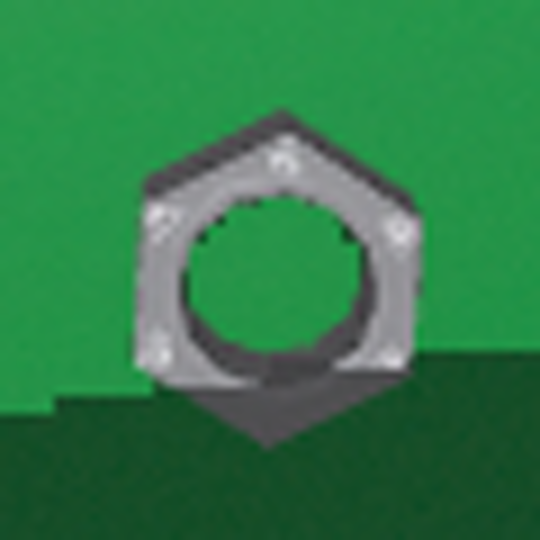

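```bash
python3 -m pendant '[[[-0.1,-0.15,0.7,0],[-0.15,-0.1,0.9,0],[-0.1,0,0.9,0],[-0.05,0,0.9,0],[0,0,0.9,0],[0,0,0.5,0],[0,0,0.2,0],[0,0,0,0],[0,0,0,0],[0,0,0,0]]]'
python3 -c "
from h import *
togo(593,148,10,0)"
```

```text
time: 77.18
tool_pos: [597.7, 146.8, 56.5]
tcp_rot: [178.9, -5.3, -0.2]
ft_force: [-0.0, -0.5, -0.4]
finger_gap: 55.4
tool shift units [-0.45 -0.1   2.29] turn units -0.05 t 77.18 tcp [597.7 146.8  56.5] [178.9  -5.3  -0.2] gap 55.4 F [-0.  -0.5 -0.4]
```

```bash
python3 -m pendant '[[[0,0,0,-1],[0,0,0,-1],[0,0,0,-1],[0,0,0,-1],[0,0,0,-1],[0,0,0,-1],[0,0,0,-1],[0,0,0,-1],[0,0,0,-1],[0,0,0,-1]]]' 0.1
python3 -c "
from h import *
togo(593,148,30,60)"
```

```text
time: 78.02
tool_pos: [607.0, 148.8, 71.8]
tcp_rot: [174.5, -3.7, 47.7]
ft_force: [-0.7, -0.6, -0.5]
finger_gap: 47.0
tool shift units [-0.64 -0.69  2.  ] turn units -2.68 t 78.02 tcp [607.  148.8  71.8] [174.5  -3.7  47.7] gap 47.0 F [-0.7 -0.6 -0.5]
```

```bash
python3 -m pendant '[[[-0.1,-0.2,0,-0.9],[-0.2,-0.3,0,-0.9],[-0.1,-0.2,0.1,-0.7],[0,0,0.1,0],[0,0,0,0],[0,0,0,0],[0,0,0,0],[0,0,0,0],[0,0,0,0],[0,0,0,0]]]'
python3 st.py
python3 - <<'E'
from h import *
s=sense();im=snapshot('wrist');save('w24',im);togo(593,148,30,60,s)
print(proj(cam('wrist',s),[[593,148.5,18]]))
E
```

```text
time: 78.85
tool_pos: [598.6, 152.3, 76.4]
tcp_rot: [173.2, -3.1, 59.6]
ft_force: [0.4, -0.3, 0.4]
finger_gap: 46.7
[ 10.8  10.9  98.6  -2.4  63.4 -47.6]
lean [ 0.13  -0.014] jaw axis z 0.055
tool shift units [-0.45 -0.41  2.27] turn units -0.09 t 78.85 tcp [598.6 152.3  76.4] [173.2  -3.1  59.6] gap 46.7 F [ 0.4 -0.3  0.4]
[[302.22963358 204.99615471]]
```

View pics/w24.png

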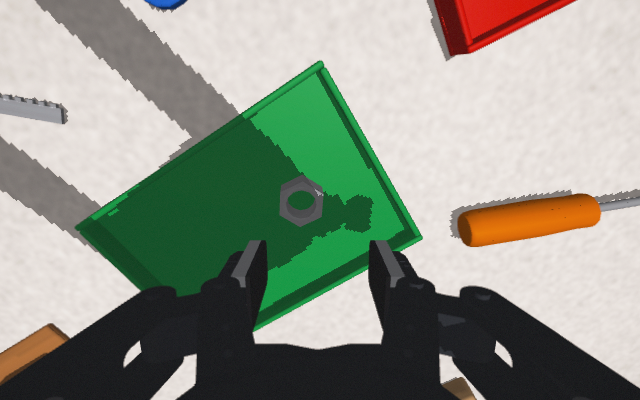

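```bash
python3 -m pendant '[[[0,0,-1,0],[-0.3,-0.1,-1,0],[-0.9,-0.35,-1,0],[-0.9,-0.35,-0.8,0],[-0.9,-0.35,-0.5,0],[-0.9,-0.35,0,0],[-0.9,-0.35,0,0],[-0.9,-0.35,0,0],[-0.9,-0.35,0,0],[-0.9,-0.35,0,0]]]'
python3 -m pendant '[[[-0.9,-0.35,0,0],[-0.9,-0.35,0,0],[-0.9,-0.35,0,0],[-0.9,-0.35,0,0],[-0.9,-0.35,0,0],[-0.9,-0.35,0,0],[-0.6,-0.4,0,0],[-0.5,-0.7,0,0],[-0.4,-0.8,0,0],[-0.4,-0.8,0,0]]]'
python3 st.py
```

```text
time: 79.73
tool_pos: [458.7, 51.8, 150.1]
tcp_rot: [173.1, -3.2, 59.6]
ft_force: [-0.1, -0.8, -0.0]
finger_gap: 47.1
time: 80.57
tool_pos: [309.5, -31.3, 124.7]
tcp_rot: [174.3, -2.6, 59.3]
ft_force: [-0.3, -0.8, -1.0]
finger_gap: 47.1
[-16.6 -51.1 141.2   1.2  83.7 -75.9]
lean [ 0.109 -0.012] jaw axis z 0.046
```

```bash
python3 -m pendant '[[[-0.3,-0.45,-0.3,0],[-0.3,-0.45,-0.3,0],[-0.3,-0.45,-0.3,0],[-0.3,-0.45,-0.3,0],[-0.3,-0.45,-0.3,0],[-0.3,-0.45,-0.3,0],[-0.3,-0.45,-0.3,0],[-0.3,-0.45,-0.3,0],[-0.3,-0.45,-0.3,0],[-0.3,-0.45,-0.3,0]]]'
python3 st.py
```

```text
time: 81.4
tool_pos: [281.4, -50.1, 180.0]
tcp_rot: [178.4, -0.8, 59.3]
ft_force: [-0.6, -0.2, -0.3]
finger_gap: 47.0
[-21.1 -51.1 135.3   0.5  94.1 -80.3]
lean [ 0.032 -0.003] jaw axis z 0.014
```

```bash
python3 -m pendant '[[[-0.25,-0.45,-0.3,0],[-0.25,-0.45,-0.3,0],[-0.25,-0.45,-0.3,0],[-0.25,-0.45,-0.3,0],[-0.25,-0.45,-0.3,0],[-0.25,-0.45,-0.3,0],[-0.25,-0.45,-0.3,0],[0,0,0,0],[0,0,0,0],[0,0,0,0]]]'
python3 st.py;python3 -c "
from h import *
togo(593,148.3,140,60)"
```

```text
time: 82.23
tool_pos: [257.1, -60.4, 230.0]
tcp_rot: [-178.7, 0.2, 59.2]
ft_force: [-0.4, -0.0, -1.3]
finger_gap: 46.6
[-2.430e+01 -5.110e+01  1.301e+02 -1.000e-01  1.023e+02 -8.350e+01]
lean [-0.022  0.008] jaw axis z -0.004
tool shift units [17.58  9.18  4.22] turn units -0.17 t 82.23 tcp [257.1 -60.4 230. ] [-178.7    0.2   59.2] gap 46.6 F [-0.4 -0.  -1.3]
```

```bash
python3 -m pendant '[[[0.7,0.35,0.1,0],[1,0.5,0.2,0],[1,0.5,0.2,0],[1,0.5,0.2,0],[1,0.5,0.2,0],[1,0.5,0.2,0],[1,0.5,0.2,0],[1,0.5,0.2,0],[1,0.5,0.2,0],[1,0.5,0.2,0]]]'
python3 st.py;python3 -c "
from h import *
togo(593,148.3,140,60)"
```

```text
time: 83.07
tool_pos: [444.8, 61.9, 183.7]
tcp_rot: [-178.8, 0.4, 59.0]
ft_force: [-0.2, -1.2, -0.1]
finger_gap: 47.0
[  1.1 -13.8 110.8   0.4  84.3 -57.9]
lean [-0.022  0.006] jaw axis z -0.006
tool shift units [7.53 4.17 2.05] turn units -0.22 t 83.07 tcp [444.8  61.9 183.7] [-178.8    0.4   59. ] gap 47.0 F [-0.2 -1.2 -0.1]
```

```bash
python3 -m pendant '[[[1,0.55,0.2,0],[1,0.55,0.2,0],[1,0.55,0.2,0],[1,0.55,0.3,0],[1,0.55,0.3,0],[0.9,0.5,0.3,0],[0.6,0.4,0.3,0],[0.2,0.1,0.2,0],[0,0,0.1,0],[0,0,0,0]]]'
python3 st.py;python3 - <<'E'
from h import *
s=sense();im=snapshot('wrist');save('w25',im);togo(593,148.3,40,60,s)
print(proj(cam('wrist',s),[[593,148.3,18]]))
E
```

```text
time: 83.9
tool_pos: [580.7, 147.3, 125.9]
tcp_rot: [-178.2, 0.8, 59.3]
ft_force: [-0.6, 0.3, 0.3]
finger_gap: 46.8
[  9.   13.2  90.1   0.6  78.6 -50.4]
lean [-0.034  0.005] jaw axis z -0.013
tool shift units [0.42 0.64 4.27] turn units -0.15 t 83.9 tcp [580.7 147.3 125.9] [-178.2    0.8   59.3] gap 46.8 F [-0.6  0.3  0.3]
[[327.87959216 215.82265282]]
```

View pics/w25.png

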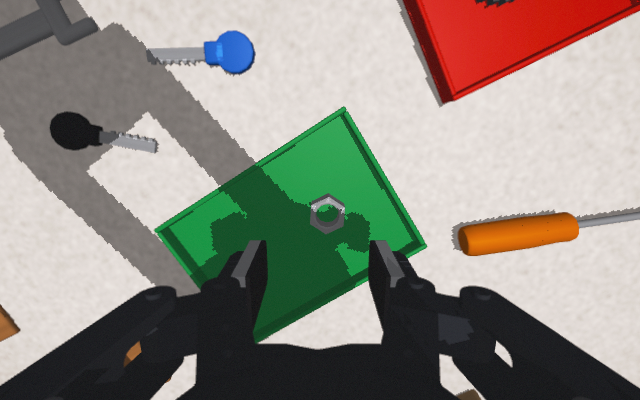

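```bash
python3 -m pendant '[[[0.15,0.2,0.5,0],[0.15,0.2,0.8,0],[0.1,0.15,0.8,0],[0,0,0.8,0],[0,0,0.6,0],[0,0,0.3,0],[0,0,0.1,0],[0,0,0,0],[0,0,0,0],[0,0,0,0]]]'
python3 -c "
from h import *
togo(592.3,148.8,10,60)"
```

```text
time: 84.78
tool_pos: [592.3, 146.3, 47.4]
tcp_rot: [-178.5, 0.5, 59.1]
ft_force: [-0.7, 0.6, 0.5]
finger_gap: 46.9
tool shift units [ 0.13 -0.01  1.87] turn units -0.19 t 84.78 tcp [592.3 146.3  47.4] [-178.5    0.5   59.1] gap 46.9 F [-0.7  0.6  0.5]
```

```bash
python3 -m pendant '[[[0.08,0,0.4,0],[0.05,0,0.5,0],[0,0,0.4,0],[0,0,0.2,0],[0,0,0.05,0],[0,0,0,0],[0,0,0,0],[0,0,0,0],[0,0,0,0],[0,0,0,0]]]'
python3 - <<'E'
from h import *
s=sense();im=snapshot('wrist');save('w26',im,(180,130,460,330),2.8);togo(592.3,148.8,10,60,s)
E
```

```text
time: 85.62
tool_pos: [594.5, 149.4, 15.2]
tcp_rot: [-178.6, 0.4, 59.1]
ft_force: [0.1, 0.3, -0.3]
finger_gap: 47.1
tool shift units [-0.08 -0.07  0.26] turn units -0.19 t 85.62 tcp [594.5 149.4  15.2] [-178.6    0.4   59.1] gap 47.1 F [ 0.1  0.3 -0.3]
```

View pics/w26.png

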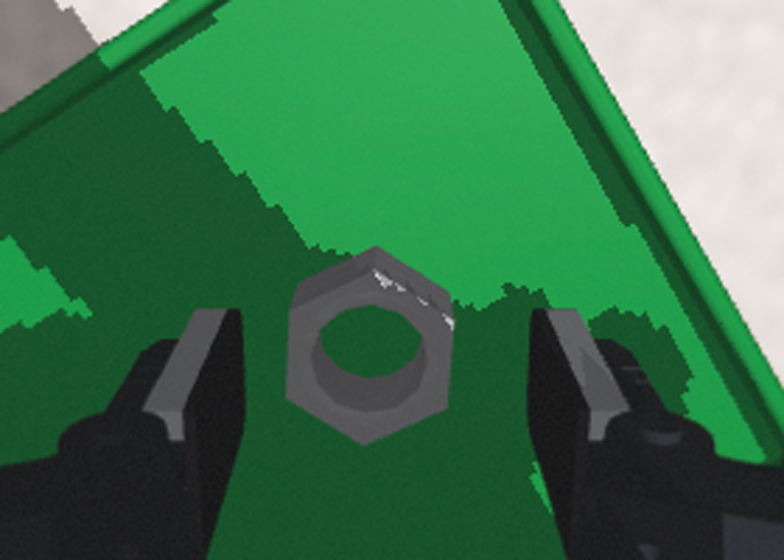

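```bash
python3 -m pendant '[[[-0.12,-0.03,0.2,0],[0,0,0.06,0],[0,0,0,0],[0,0,0,0],[0,0,0,0],[0,0,0,0],[0,0,0,0],[0,0,0,0],[0,0,0,0],[0,0,0,0]]]'
python3 -m pendant '[[[0,0,0,0],[0,0,0,0],[0,0,0,0],[0,0,0,0],[0,0,0,0],[0,0,0,0],[0,0,0,0],[0,0,0,0],[0,0,0,0],[0,0,0,0]]]' -0.6 30
python3 - <<'E'
from h import *
s=sense();im=snapshot('wrist');save('w27',im,(180,130,460,330),2.8);togo(592.3,148.8,10,60,s)
E
```

```text
time: 86.5
tool_pos: [593.1, 147.5, 10.5]
tcp_rot: [-178.7, 0.3, 59.1]
ft_force: [0.2, 1.0, -0.4]
finger_gap: 46.9
time: 87.33
tool_pos: [593.3, 147.6, 10.7]
tcp_rot: [-178.7, 0.3, 59.1]
ft_force: [-0.4, 0.2, 0.5]
finger_gap: 26.3
tool shift units [ 0.02 -0.07  0.04] turn units -0.19 t 87.33 tcp [593.3 147.6  10.7] [-178.7    0.3   59.1] gap 26.3 F [-0.4  0.2  0.5]
```

View pics/w27.png

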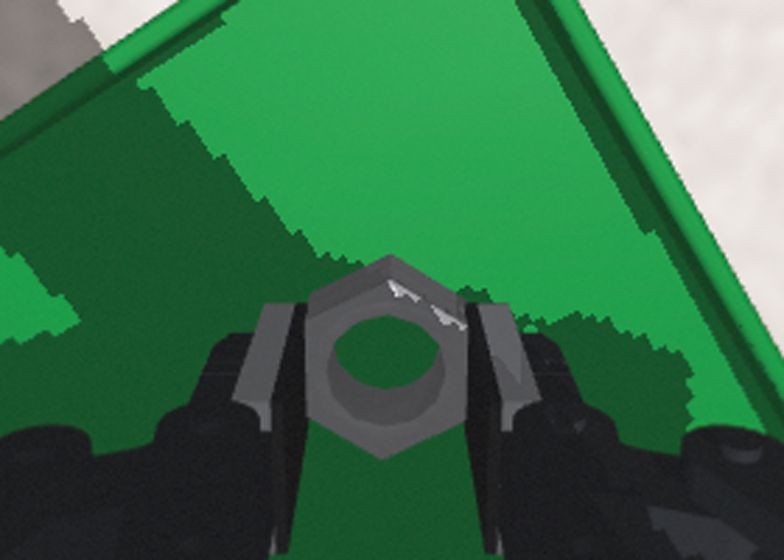

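```bash
python3 -m pendant '[[[0,0,-0.3,0],[0,0,-0.6,0],[0,0,-1,0],[0,0,-1,0],[0,0,-1,0],[0,0,-1,0],[0,0,-1,0],[0,0,-1,0],[0,0,-1,0],[0,0,-0.3,0]]]' -0.7 50
python3 st.py
python3 - <<'E'
from h import *
c=calibration("wrist");cm=(np.array(c["mtx"]),np.array(c["D"]),np.array(c["hand_eye"]))
print("nut in tool",onz(cm,[(317.9,261.8)],-7.3))
togo(450,-331,185,60)
E
```

```text
time: 88.22
tool_pos: [594.8, 146.1, 187.2]
tcp_rot: [-178.6, 0.5, 59.1]
ft_force: [1.6, 1.0, 0.2]
finger_gap: 25.0
[  8.7  12.   84.9   0.6  84.5 -50.5]
lean [-0.025  0.006] jaw axis z -0.008
nut in tool [[ 0.57040062 -1.66932207 -7.3       ]]
tool shift units [-24.19   6.03   0.15] turn units -0.19 t 88.22 tcp [594.8 146.1 187.2] [-178.6    0.5   59.1] gap 25.0 F [1.6 1.  0.2]
```

```bash
python3 -m pendant '[[[-0.6,0.15,0,0],[-1,0.25,0,0],[-1,0.25,0,0],[-1,0.25,0,0],[-1,0.25,0,0],[-1,0.25,0,0],[-1,0.25,0,0],[-1,0.25,0,0],[-1,0.25,0,0],[-1,0.25,0,0]]]'
python3 -m pendant '[[[-1,0.25,0,0],[-1,0.25,0,0],[-1,0.25,0,0],[-1,0.25,0,0],[-1,0.25,0,0],[-1,0.25,0,0],[-1,0.25,0,0],[-1,0.25,0,0],[-1,0.25,0,0],[-1,0.25,0,0]]]'
python3 st.py; python3 -c "
from h import *
togo(450.6,-331.9,185,60)"
```

```text
time: 89.05
tool_pos: [529.3, -53.1, 181.9]
tcp_rot: [-178.3, 0.6, 59.5]
ft_force: [-0.4, 0.3, 0.3]
finger_gap: 25.0
time: 89.88
tool_pos: [452.6, -263.0, 168.8]
tcp_rot: [-177.2, 0.8, 59.4]
ft_force: [0.0, 0.1, -1.4]
finger_gap: 25.0
[-35.    0.6  99.1  -1.1  83.  -94.2]
lean [-0.05   0.012] jaw axis z -0.015
tool shift units [-3.03  1.63 -0.85] turn units -0.14 t 89.88 tcp [ 452.6 -263.   168.8] [-177.2    0.8   59.4] gap 25.0 F [ 0.   0.1 -1.4]
```

```bash
python3 -m pendant '[[[-0.8,0.4,-0.1,0],[-0.8,0.4,-0.1,0],[-0.5,0.3,0,0],[-0.2,0.1,0,0],[0,0,0,0],[0,0,0,0],[0,0,0,0],[0,0,0,0],[0,0,0,0],[0,0,0,0]]]'
python3 - <<'E'
from h import *
s=sense();im=snapshot('wrist');save('w28',im,(180,130,460,330),2.8)
togo(450.6,-331.9,165,60,s);print(proj(cam('wrist',s),[[449.5,-330.5,145]]))
E
```

```text
time: 90.72
tool_pos: [441.5, -317.2, 164.7]
tcp_rot: [-176.5, 0.8, 59.2]
ft_force: [-0.0, -0.7, -0.2]
finger_gap: 24.9
tool shift units [-0.4   0.77 -0.06] turn units -0.18 t 90.72 tcp [ 441.5 -317.2  164.7] [-176.5    0.8   59.2] gap 24.9 F [-0.  -0.7 -0.2]
[[303.52032256 268.66656598]]
```

View pics/w28.png

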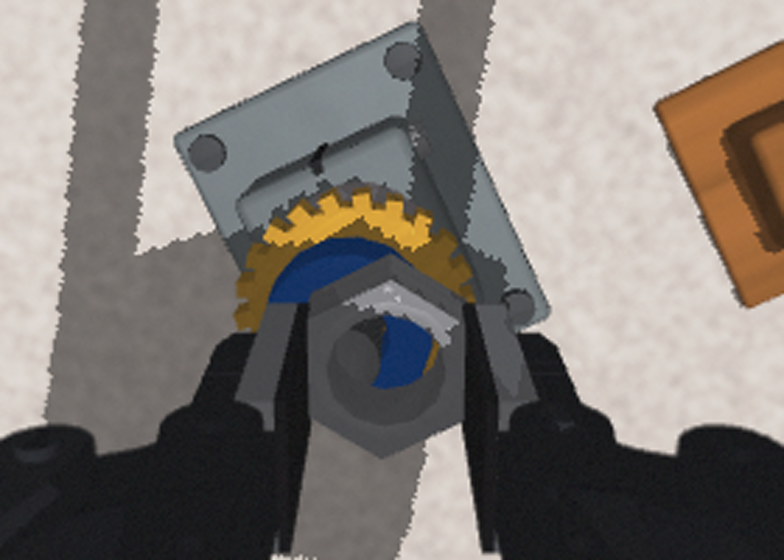

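```bash
python3 -m pendant '[[[-0.2,0.35,-0.05,0],[-0.15,0.3,-0.05,0],[0,0,0,0],[0,0,0,0],[0,0,0,0],[0,0,0,0],[0,0,0,0],[0,0,0,0],[0,0,0,0],[0,0,0,0]]]'
python3 - <<'E'
from h import *
s=sense()
togo(450.6,-331.9,118,60,s);togo(450.6,-331.9,165,60,s)
E
```

```text
time: 91.6
tool_pos: [450.7, -330.9, 166.5]
tcp_rot: [-176.5, 0.8, 59.3]
ft_force: [0.0, 0.5, 0.3]
finger_gap: 25.2
tool shift units [-0.01  0.17  2.42] turn units -0.16 t 91.6 tcp [ 450.7 -330.9  166.5] [-176.5    0.8   59.3] gap 25.2 F [0.  0.5 0.3]
tool shift units [-0.04  0.03  0.07] turn units -0.16 t 91.6 tcp [ 450.7 -330.9  166.5] [-176.5    0.8   59.3] gap 25.2 F [0.  0.5 0.3]
```

```bash
python3 -m pendant '[[[-0.02,0.03,0.2,0],[0,0.02,0.3,0],[0,0.02,0.3,0],[0,0.01,0.2,0],[0,0,0.1,0],[0,0,0,0],[0,0,0,0],[0,0,0,0],[0,0,0,0],[0,0,0,0]]]'
python3 - <<'E'
from h import *
s=sense()
togo(450.6,-331.9,118.5,60,s)
save('w29',snapshot('wrist'),(180,130,460,330),2.8)
E
```

```text
time: 92.43
tool_pos: [450.0, -331.2, 141.1]
tcp_rot: [-176.4, 0.8, 59.3]
ft_force: [-0.0, 0.3, -0.7]
finger_gap: 25.1
tool shift units [-0.    0.11  1.12] turn units -0.16 t 92.43 tcp [ 450.  -331.2  141.1] [-176.4    0.8   59.3] gap 25.1 F [-0.   0.3 -0.7]
```

View pics/w29.png

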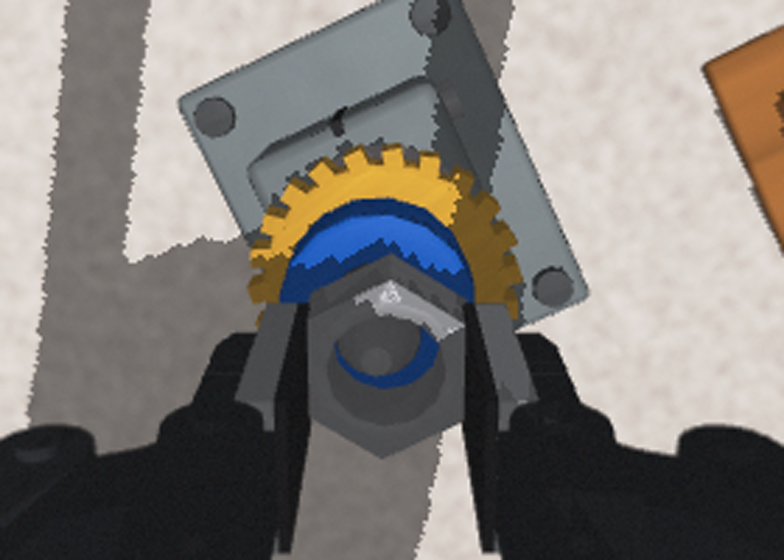

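Tip centred near (376,360) in the nut's bore, no contact. Continue down.

```bash
python3 -m pendant '[[[0,0.04,0.2,0],[0,0.03,0.25,0],[0,0.01,0.2,0],[0,0,0.1,0],[0,0,0,0],[0,0,0,0],[0,0,0,0],[0,0,0,0],[0,0,0,0],[0,0,0,0]]]'
python3 - <<'E'
from h import *
togo(450.6,-331.9,118.5,60)
E
```

```text
time: 93.32
tool_pos: [450.7, -331.9, 124.7]
tcp_rot: [-176.5, 0.8, 59.3]
ft_force: [-0.5, 0.6, -1.2]
finger_gap: 25.0
tool shift units [0.   0.02 0.31] turn units -0.16 t 93.32 tcp [ 450.7 -331.9  124.7] [-176.5    0.8   59.3] gap 25.0 F [-0.5  0.6 -1.2]
```

```bash
python3 -m pendant '[[[0,0,0.12,0],[0,0,0.1,0],[0,0,0.05,0],[0,0,0.05,0],[0,0,0,0],[0,0,0,0],[0,0,0,0],[0,0,0,0],[0,0,0,0],[0,0,0,0]]]'
python3 - <<'E'
from h import *
togo(450.6,-331.9,118.5,60)
E
```

```text
time: 94.15
tool_pos: [451.1, -332.4, 119.2]
tcp_rot: [-176.6, 0.8, 59.3]
ft_force: [-0.1, 0.6, 1.3]
finger_gap: 24.9
tool shift units [ 0.01 -0.03  0.04] turn units -0.16 t 94.15 tcp [ 451.1 -332.4  119.2] [-176.6    0.8   59.3] gap 24.9 F [-0.1  0.6  1.3]
```

Contact at the expected height. Release and lift.

```bash
python3 -m pendant '[[[0,0,0.05,0],[0,0,0,0],[0,0,0,0],[0,0,0,0],[0,0,0,0],[0,0,-0.2,0],[0,0,-0.6,0],[0,0,-1,0],[0,0,-1,0],[0,0,-1,0]]]' 0.2
python3 - <<'E'
from h import *
togo(450.6,-331.9,118.5,60)
save('w30',snapshot('wrist'),(180,100,460,320),2.8)
save('s3',snapshot('scene'),(190,230,390,380),4)
E
```

```text
time: 94.98
tool_pos: [452.5, -331.2, 192.7]
tcp_rot: [-176.0, 0.7, 59.3]
ft_force: [0.5, -0.3, -0.4]
finger_gap: 51.0
tool shift units [-0.03  0.19  3.71] turn units -0.16 t 94.98 tcp [ 452.5 -331.2  192.7] [-176.     0.7   59.3] gap 51.0 F [ 0.5 -0.3 -0.4]
```

View pics/w30.png

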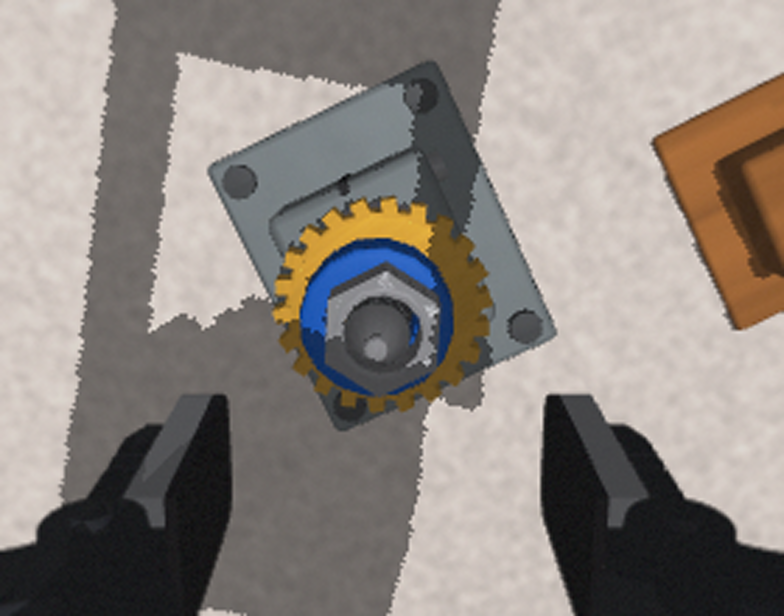

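View pics/s3.png

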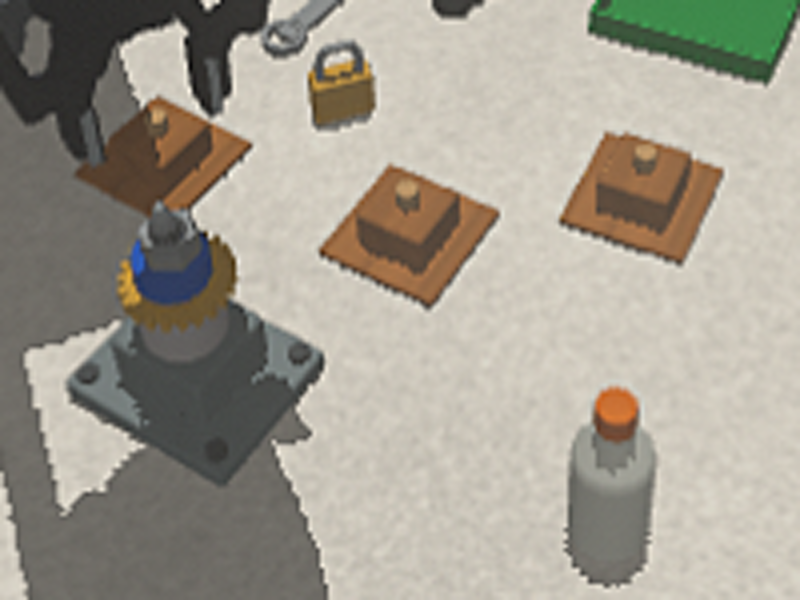

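```bash
python3 -m pendant '[[[0,0,-0.8,0],[0,0,-0.8,0],[0,0,-0.5,0],[0,0,-0.2,0],[0,0,0,0],[0,0,0,0],[0,0,0,0],[0,0,0,0],[0,0,0,0],[0,0,0,0]]]'
python3 - <<'E'
from h import *
s=sense();print(s['time'],s['tool_pos'],s['ft_force'])
save('t3',snapshot('top'))
E
```

```text
time: 95.92
tool_pos: [456.8, -333.3, 243.4]
tcp_rot: [-176.3, 0.8, 59.3]
ft_force: [0.5, 1.2, -0.1]
finger_gap: 51.2
95.9167 [ 456.8353557  -333.27186496  243.38802586] [ 0.49645435  1.24907748 -0.1356098 ]
```

View pics/t3.png

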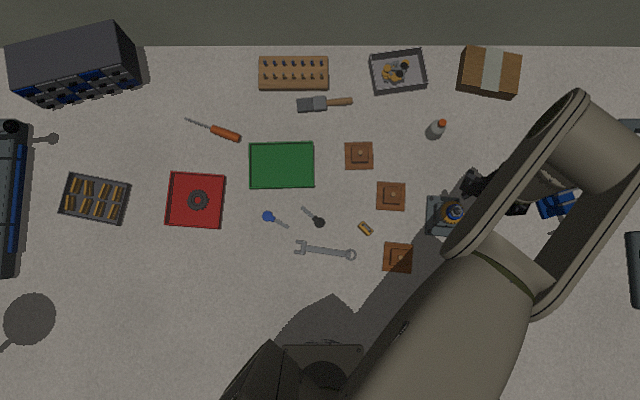

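The top view shows the worn cutter flat in the red tray (198,200) and the green tray empty. The padlock (365,228) and oil bottle (437,129) are unmoved, and the stack is on the spindle (453,212).

```bash
python3 -c "
from bench import *
print(hand_in())"
```

```text
the job is handed in; nothing more can be done
None
```

The cutter is changed and the job was handed in at about 96 s, under the 144 s limit. I put the nut and spacer side by side in the green tray and the worn cutter in the red tray. The gold cutter, spacer and nut then went onto the spindle in that order.

**Seating:** all three parts touched down within about 1 mm of the expected height, with light contact forces of about 1–2 N. The last wrist and scene pictures show the stack flat and centred on the spindle.

**Surroundings:** the worn cutter lies flat in the red tray and the green tray is empty. The padlock and oil bottle are where they started, and the gripper is clear above the spindle.

**What went less smoothly:**
- **Tool lean:** the tool slowly leaned as it moved, up to about 8°. I took the lean out twice by pushing inward until joint 2 stopped at its range limit. It read -51.16° against a limit of -51.17°, so within range but with almost no margin.
- **Tilted placing:** some parts were set down with the tool 2–4° off vertical, and they settled flat when released.
- **Camera disagreement:** the cameras differed by 2–7 mm on some early positions. I went by the wrist camera, and the fits bore that out.

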